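# Nest the bisque pots on the round bat

### The arm

A 7-joint arm with a two-finger parallel gripper is mounted at the origin on the work surface. World frame = base frame: x ahead of the robot, y to its left, z up, the work surface at z = 0. Lengths are in mm, angles in degrees, forces in N, time in s.
With the tool pointing down it reaches from about 350 to 900 mm from the base axis. Payload 19.9 kg.
Tool frame: the origin (TCP) lies at the very end of the fingers, on their centre line; the grasp point (between the pads) lies 19 mm behind it; z points along the fingers, y is the direction in which the jaws open and shut (so a half turn about z gives the same grasp; the last joint's range is limited). The gripper opens to 94 mm and grips with 3 to 60 N. Pads are 16 mm wide; open, the fingers measure 119 mm over their backs; the gripper's body (75 mm by 177 mm) begins 78 mm behind the grasp point.
Start: joints at [-69.357, 23.915, -0.59, 92.452, 0.269, 63.638, -3.037], TCP at [244.41, 575.204, 179.125] pointing down, gripper open.
Joint ranges: [-161.28, 161.28], [-22.2, 115.67], [-73.04, 71.86], [3.21, 147.25], [-68.34, 248.33], [10.77, 114.83], [-161.83, 161.83]. Speed limits (degrees/s): [108.29, 108.29, 136.94, 136.94, 172.46, 172.46, 172.46].

### API

Orientations are given as [roll, pitch, yaw] about the fixed x, y, z axes, in that order (R = Rz(yaw) Ry(pitch) Rx(roll)).
In Python, from bench import bot gives the robot as it stands.
- The arm moves only by the shell command python3 -m creep 'ROWS'. ROWS is JSON, a list of rows, each a list of 7 numbers: the turn, a rotation vector about the tool's x, y, z in degrees, then the shift along the tool's x, y, z in m, then the closure in counts, from 0 (fully open) to 255 (shut). A call has exactly 5 rows; each row shifts and turns the commanded pose from where the row before left it, along the tool's axes as they then stand; what a row does not reach is not made up. A row lasts 1/12 s, in which the tool goes at most 41.7 mm and 7.16 degrees, less where a joint would pass 70% of its speed; a pose out of reach is approached as far as the arm can. A call with a gripper value outside its range is refused whole. The fingers move at their own pace and stop on an object; the grip force is fixed at half the most. Time passes only in rows, so rows that do not move let the fingers close, or fill a call up. It gives the time, the measured TCP pose, the force and the opening at its end, in the units of the state.
- bot.get_obs(): the state, without advancing time (a new reading comes with each control period).
- bot.snapshot(name): name is "scene" or "top"; returns a dict with "color" (400x640x3 uint8, red, green, blue), "camera_matrix" (3x3 intrinsics, pixels), "distortion" ([k1, k2, p1, p2, k3] as OpenCV has them; the pictures are not rectified), "R" (3x3) and "t" (3): a world point X has camera coordinates R X + t. Camera axes: x right, y down, z forward; pixel columns grow to the right and rows downward; lengths in mm; the calibration is good to about 2 mm. A picture is of the moment at which its call begins. There is no depth.
- bot.job_done(): hands the job in, once; it reports no verdict.
Trained networks look in a picture, given as the dict that the camera call returned (one of the last four; its "shot" number tells which), for a name from the list of things; names that differ only in an ending like _2 or _b are one class to them, and where a whole thing is asked for, a point or a joint stands for the part that bears it (a point fixed in the world has none). Each returns a list of dicts, best first, with "p" (0 to 1); they miss things now and then, are a little off and sometimes report something else, mostly with a low value. They report only what shows in the picture. A call takes as long as a camera call. They do not tell look-alikes from the thing itself.
- bot.recognise(picture, label): "location" ([column, row] in pixels, amid what is visible of it).
- bot.outline_of(picture, label): "region" (400x640 bool, what is visible of it) and "location" ([column, row] in pixels, amid what is visible of it).
- bot.pinpoint(picture, label): "location" ([column, row] in pixels: a listed point, or the origin of a listed thing).
The state is a dict: "clock": time; "joints": joint angles; "qd": joint speeds; "tau": joint torques, N m; "position": TCP position; "eef_rot": TCP orientation; "contact_force": force on the tool from outside, world axes, zero at the start; "torque": the same for the moment, N m; "grip_width": finger opening in mm.
Only numpy, scipy, OpenCV 4.12 (cv2) and the standard library are available. Lean on these libraries where they do the work, as an engineer would, in place of code of your own. Each camera call takes 0.05 s, during which the arm holds its last target.

### The job

Put away the set of terracotta pots on the round plaster bat, one piece at a time in this order: stand the big pot in the middle of the bat, nest the middle pot in it, nest the small pot in that, and close the small pot with the small lid, each piece upright and fully home. Leave the wide lid, the bowl of stamps and the slip jar where they are; the square bat is not needed.

Things in the scene. Friction and masses are not known exactly. Their poses are not given: they have to be found in the camera images.
- round_bat: Fixed white plaster bat: a flat round disc, 130 mm diameter, 12 mm thick, lying on the table. Origin: centre of its underside (its top is 12 mm higher). The place for the stack.
- square_bat: Fixed white plaster bat: a flat square slab, 120 x 120 mm, 12 mm thick, lying on the table. Origin: centre of its underside. Not used.
- big_pot: Terracotta pot, biggest of three, mouth up (mm). Origin: centre of underside, z up. Height 64. Straight collar round the top (grip from outside): diameter 70, 16 high; mouth 53 across. Below, it tapers from 61 diameter to 48 at the foot. Weighs 0.18 to 0.36 kg.
- middle_pot: Terracotta pot, middle one of three, mouth up (mm). Origin: centre of underside, z up. Height 58. Straight collar round the top (grip from outside): diameter 60, 16 high; mouth 43 across. Below, it tapers from 49 diameter to 36 at the foot. Fully home, its collar rests on the big pot's rim and its origin is 22 above the big pot's; 2 play all round. Weighs 0.12 to 0.24 kg.
- small_pot: Terracotta pot, smallest of three, mouth up (mm). Origin: centre of underside, z up. Height 52. Straight collar round the top (grip from outside): diameter 50, 16 high; mouth 33 across. Below, it tapers from 39 diameter to 28 at the foot. Fully home, its collar rests on the middle pot's rim and its origin is 22 above the middle pot's; 2 play all round. Weighs 0.07 to 0.14 kg.
- small_lid: The smaller of two terracotta lids, standing on its plug, knob up; lengths in mm. Origin: centre of the plug's underside, z up. Plug 28.4 diameter (23.4 at its foot), 10 deep; flange 42 diameter, from 10 to 16 above the origin; round knob 16 diameter, from 16 to 36. Fully home, the flange rests on the small pot's rim and its origin is 42 above the small pot's. 40 g.
- wide_lid: The wider of two terracotta lids, of the same form: flange 66 mm diameter, plug 48 mm diameter, knob 16 mm diameter, 36 mm high in all. Origin: centre of the plug's underside. Belongs to another pot: leave it.
- stamp_bowl: White ceramic bowl, 112 mm diameter at the rim, 45 mm high, full of small stamps (one piece with it, up to about 60 mm high). Origin: centre of its underside. Leave it.
- slip_jar: Closed jar with white cap and paper label, 68 mm diameter, 85 mm high. Origin: centre of its underside. Leave it.
There are look-alikes about, which are no part of the job. Leave any purple or red look-alike of the small_lid alone. Leave any turquoise look-alike of the middle_pot alone.

How it is judged:
By the outcome, as a careful person would: the job done as asked, in the order asked, and still so for the second after the job is handed in, with the robot touching nothing.
It also fails if it takes over 128 s, if anything falls off the work surface, if the arm or the gripper's body presses on something with over 40 N, if the wrist force passes 120 N, or if a joint passes its speed limit or range.

## Working session

There is one attempt and no reset: what is moved stays moved. The work goes in short steps, Python scripts to look and compute and a shell command to move; the robot and the scene stay as the last step left them, time stands still between calls to the robot, and variables do not carry over. Pictures are saved under pics/ and viewed, and the job is handed in when it is done.

```bash
ls; mkdir -p pics; python3 - <<'E'
from bench import bot
import cv2
o=bot.get_obs();print(o)
for n in("scene","top"):
    s=bot.snapshot(n);cv2.imwrite(f"pics/{n}0.png",s["color"][:,:,::-1]);print(n,s["camera_matrix"],s["distortion"],s["R"],s["t"],s["shot"])
    for l in["round_bat","big_pot","middle_pot","small_pot","small_lid","wide_lid","stamp_bowl","slip_jar","square_bat"]:
        print(l,[(round(d["p"],2),[round(float(v)) for v in d["location"]]) for d in bot.pinpoint(s,l)])
E
```

```text
pics
{'clock': 0.0, 'joints': array([-69.35801889,  23.94912639,  -0.59072186,  92.48545548,
         0.26841689,  63.63625314,  -3.03641282]), 'qd': array([ 0.04353641, -0.09056496, -0.0002407 ,  0.06637751, -0.05647377,
        0.00452125,  0.14621674]), 'tau': array([-9.75620896e-04, -8.51249599e+01,  6.38325121e-01, -4.26012146e+01,
       -4.88691463e-02,  1.84067449e-02,  3.00954716e-04]), 'position': array([244.253252  , 574.85883573, 178.51391918]), 'eef_rot': array([-1.79930672e+02,  4.24768568e-03,  1.56980963e+02]), 'contact_force': array([ 0.33766555, -1.05065834, -0.44867512]), 'torque': array([ 0.02053806, -0.0014953 , -0.00403585]), 'grip_width': 94.09384431422957}
scene [[420.70326359   0.         317.84223021]
 [  0.         420.70326359 198.24483131]
 [  0.           0.           1.        ]] [-0.00995993  0.          0.          0.          0.        ] [[ 0.75544569  0.65518897 -0.00540459]
 [ 0.43343506 -0.50591096 -0.74578023]
 [-0.49136123  0.56105392 -0.66617013]] [-447.37582595 -176.82400892 1313.13594526] 1
round_bat [(0.57, [236, 233])]
big_pot [(0.7, [167, 
[... 390 characters left out ...]
]
 [  0.           0.           1.        ]] [-0.03518883  0.          0.          0.          0.        ] [[-1.38967210e-03 -9.99961485e-01  8.66581911e-03]
 [-9.86271012e-01 -6.04369419e-05 -1.65134756e-01]
 [ 1.65128919e-01 -8.77632935e-03 -9.86232942e-01]] [ 18.57049788 577.10969969 953.42022861] 2
round_bat [(0.57, [374, 250])]
big_pot [(0.63, [443, 259])]
middle_pot [(0.93, [291, 192]), (0.66, [324, 157])]
small_pot [(0.81, [230, 184])]
small_lid [(0.74, [427, 165]), (0.67, [446, 183]), (0.5, [416, 194])]
wide_lid [(0.65, [354, 184])]
stamp_bowl [(0.64, [199, 249])]
slip_jar [(0.79, [185, 208]), (0.51, [418, 192]), (0.45, [200, 250])]
square_bat [(0.83, [274, 259]), (0.44, [291, 188])]
```

View pics/scene0.png

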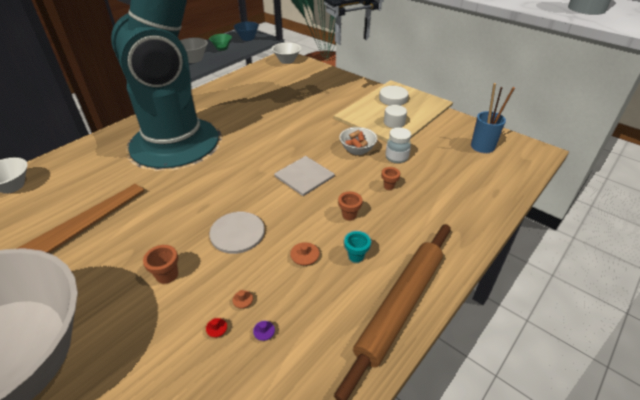

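View pics/top0.png

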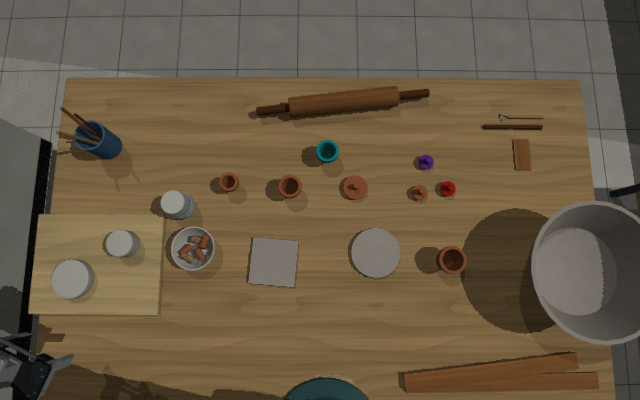

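Targets, shown as top and scene pixels:
- **big_pot:** the only candidate is terracotta at top (452,260), scene (162,263).
- **middle_pot:** terracotta at top (290,187), scene (350,205). The turquoise one at top (327,151), scene (357,246) is a look-alike.
- **small_pot:** terracotta at top (229,182), scene (390,177).
- **small_lid:** terracotta at top (420,193), scene (243,299). The red one at top (447,188) and the purple one at (426,162) are look-alikes, and the wide lid is at (354,187).

Next I fit positions by silhouette and check the choice in a close crop.

```bash
cat > h.py <<'E'
import numpy as np, cv2
from scipy.optimize import minimize
P={"big_pot":[(0,24),(48,30.5),(48,35),(64,35)],"middle_pot":[(0,18),(42,24.5),(42,30),(58,30)],"small_pot":[(0,14),(36,19.5),(36,25),(52,25)],
"small_lid":[(0,11.7),(10,14.2),(10,21),(16,21),(16,5),(21,8),(31,8),(36,4)],"wide_lid":[(0,22),(10,24),(10,33),(16,33),(16,5),(21,8),(31,8),(36,4)],"round_bat":[(0,65),(12,65)],
"stamp_bowl":[(0,30),(45,56)],"slip_jar":[(0,34),(85,34)]}
def proj(s,X):
    p,_=cv2.projectPoints(np.asarray(X,float).reshape(-1,3),cv2.Rodrigues(s["R"])[0],s["t"].astype(float),s["camera_matrix"],s["distortion"]);return p[:,0]
A=np.linspace(0,2*np.pi,48,endpoint=False)
def ring(x,y,z,r):return np.c_[x+r*np.cos(A),y+r*np.sin(A),0*A+z]
def sil(s,name,x,y,z0=0,K=8):
    m=np.zeros((400*1,640),np.uint8);big=np.zeros((400,640),np.uint8)
    pr=P[name];u0=proj(s,[[x,y,z0+20]])[0]
    # local hi-res crop: 160x160 px *K
    ox,oy=int(u0[0])-50,int(u0[1])-50
    M=np.zeros((100*K,100*K),np.uint8)
    for a,b in zip(pr[:-1],pr[1:]):
        q=np.r_[proj(s,ring(x,y,z0+a[0],a[1])),proj(s,ring(x,y,z0+b[0],b[1]))]
        q=((q-[ox,oy]+.5)*K).astype(np.float32)
        cv2.fillPoly(M,[cv2.convexHull(q).astype(np.int32)],1)
    return cv2.resize(M.astype(np.float32),(100,100),interpolation=cv2.INTER_AREA),ox,oy
def cost(views,name,x,y,z0=0):
    c=0
    for s,reg in views:
        m,ox,oy=sil(s,name,x,y,z0)
        full=np.zeros((600,840),np.float32)
        full[100+oy:200+oy,100+ox:200+ox]=m
        c+=np.abs(full[100:500,100:740]-reg).sum()/reg.sum()
    return c
def ray(s,uv,z):
    p=cv2.undistortPoints(np.array([[uv]],float),s["camera_matrix"],s["distortion"])[0,0]
    d=s["R"].T@np.r_[p,1];c=-s["R"].T@s["t"];return c+d*(z-c[2])/d[2]
def fit(views,name,xy,z0=0):
    f=lambda v:cost(views,name,v[0],v[1],z0)
    r=minimize(f,xy,method="Nelder-Mead",options=dict(initial_simplex=[[xy[0],xy[1]],[xy[0]+6,xy[1]],[xy[0],xy[1]+6]],xatol=.1,fatol=1e-4,maxiter=60));return r.x.round(1),round(r.fun,3)
E
cat > m.py <<'E'
from bench import bot
from h import *
S=bot.snapshot("scene");T=bot.snapshot("top")
near={"big_pot":(452,260),"middle_pot":(290,187),"small_pot":(229,182),"small_lid":(420,193),"wide_lid":(354,187),"round_bat":(375,253),"stamp_bowl":(193,248),"slip_jar":(177,205)}
for n,uv in near.items():
    g=ray(T,uv,P[n][-1][0]*.7)
    gS=proj(S,[[g[0],g[1],P[n][-1][0]*.6]])[0]
    V=[]
    for s,t in((S,gS),(T,np.array(uv))):
        c=[d for d in bot.outline_of(s,n) if np.hypot(*(np.array(d["location"])-t))<14]
        if c:V.append((s,c[0]["region"].astype(np.float32)))
        else: print(n,"missing",t)
    out=[fit([v],n,g[:2]) for v in V]
    print(n,g[:2].round(),"each",out,"both",fit(V,n,g[:2]) if len(V)>1 else "")
img=T["color"][:,:,::-1][140:210,380:470];img=cv2.resize(img,None,fx=4,fy=4,interpolation=2)
i2=cv2.resize(S["color"][:,:,::-1][280:350,190:290],None,fx=4,fy=4,interpolation=2)
cv2.imwrite("pics/crop1.png",np.hstack([img,i2]))
E
python3 m.py
```

```text
big_pot [ 427. -321.] each [(array([ 428.3, -317.5]), np.float64(0.084)), (array([ 427.8, -314.5]), np.float64(0.074))] both (array([ 428. , -316.1]), np.float64(0.185))
middle_pot [617.  92.] each [(array([616.7,  90.7]), np.float64(0.131)), (array([617.2,  91.8]), np.float64(0.177))] both (array([616. ,  92.4]), np.float64(0.309))
small_pot [631. 253.] each [(array([628.5, 249.7]), np.float64(0.115)), (array([631.3, 252.5]), np.float64(0.103))] both (array([630., 251.]), np.float64(0.296))
small_lid [ 604. -252.] each [(array([ 607.8, -255.5]), np.float64(0.099)), (array([ 609.9, -254.6]), np.float64(0.174))] both (array([ 608.3, -255.5]), np.float64(0.298))
wide_lid [620. -76.] each [(array([621.6, -82.2]), np.float64(0.116)), (array([623.6, -79.1]), np.float64(0.085))] both (array([622.4, -80. ]), np.float64(0.237))
round_bat [ 447. -131.] each [(array([ 447.5, -133.5]), np.float64(0.048)), (array([ 449.8, -130.4]), np.float64(0.031))] both (array([ 448.9, -131.7]), np.float64(0.105))
stamp_bowl missing [193 248]
stamp_bowl [459. 341.] each [(array([457.4, 334.4]), np.float64(0.053))] both 
slip_jar [566. 378.] each [(array([568.8, 379.7]), np.float64(0.13)), (array([570.4, 379.7]), np.float64(0.152))] both (array([569.8, 378.6]), np.float64(0.282))
```

View pics/crop1.png

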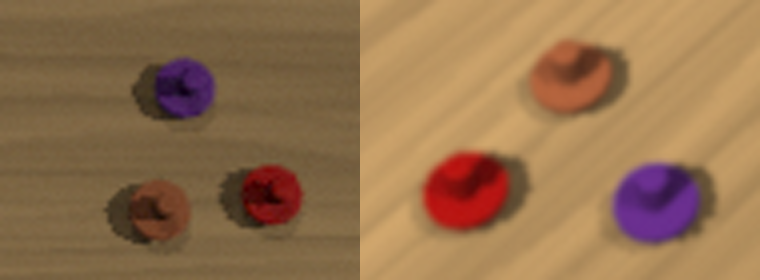

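The crop shows the terracotta small lid at lower left in the top view and upper right in the scene view, clearly different from the red and purple ones. The two cameras agree to about 3 mm. First I turn to yaw 90.

```bash
python3 -m creep '[[0,0,6.7,0,0,0,0],[0,0,6.7,0,0,0,0],[0,0,6.7,0,0,0,0],[0,0,6.7,0,0,0,0],[0,0,6.7,0,0,0,0]]'; python3 -m creep '[[0,0,6.7,0,0,0,0],[0,0,6.7,0,0,0,0],[0,0,6.7,0,0,0,0],[0,0,6.7,0,0,0,0],[0,0,6.7,0,0,0,0]]'
```

```text
clock: 2.32
position: [244.4, 575.2, 179.1]
eef_rot: [-180.0, 0.0, 123.1]
contact_force: [-0.0, -0.0, -0.0]
grip_width: 94.0
clock: 2.73
position: [244.4, 575.2, 179.2]
eef_rot: [-180.0, 0.0, 89.6]
contact_force: [0.7, 0.4, -0.7]
grip_width: 94.0
```

```bash
python3 -m creep '[[0,0,0,-0.0275,0.02,-0.004,0],[0,0,0,-0.0275,0.02,-0.004,0],[0,0,0,-0.0275,0.02,-0.004,0],[0,0,0,-0.0275,0.02,-0.004,0],[0,0,0,-0.0275,0.02,-0.004,0]]'; python3 -m creep '[[0,0,0,-0.0275,0.02,0,0],[0,0,0,-0.0275,0.02,0,0],[0,0,0,-0.0275,0.02,0,0],[0,0,0,-0.0275,0.02,0,0],[0,0,0,-0.0275,0.02,0,0]]'
```

```text
clock: 3.15
position: [345.1, 436.3, 199.4]
eef_rot: [180.0, -0.0, 90.0]
contact_force: [0.6, -0.2, -0.1]
grip_width: 94.0
clock: 3.57
position: [445.0, 298.7, 199.4]
eef_rot: [180.0, -0.0, 90.0]
contact_force: [0.3, 0.1, 0.1]
grip_width: 93.9
```

```bash
for i in 1; do python3 -m creep '[[0,0,0,-0.031,0,0,0],[0,0,0,-0.031,0,0,0],[0,0,0,-0.031,0,0,0],[0,0,0,-0.031,0,0,0],[0,0,0,-0.031,0,0,0]]'; done; python3 -m creep '[[0,0,0,-0.031,0,0,0],[0,0,0,-0.031,0,0,0],[0,0,0,-0.031,0,0,0],[0,0,0,-0.031,0,0,0],[0,0,0,-0.031,0,0,0]]'; python3 -m creep '[[0,0,0,-0.031,-0.002,0,0],[0,0,0,-0.031,-0.002,0,0],[0,0,0,-0.031,-0.002,0,0],[0,0,0,-0.031,-0.002,0,0],[0,0,0,-0.031,-0.002,0,0]]';python3 -m creep '[[0,0,0,-0.031,-0.0015,0,0],[0,0,0,-0.031,-0.0015,0,0],[0,0,0,-0.031,-0.0015,0,0],[0,0,0,-0.031,-0.0015,0,0],[0,0,0,-0.025,-0.001,0,0]]';python3 -m creep '[[0,0,0,0,0,0,0],[0,0,0,0,0,0,0],[0,0,0,0,0,0,0],[0,0,0,0,0,0,0],[0,0,0,0,0,0,0]]'
```

```text
clock: 3.98
position: [444.0, 143.7, 199.3]
eef_rot: [180.0, -0.0, 90.0]
contact_force: [1.2, -0.1, 0.0]
grip_width: 94.1
clock: 4.4
position: [444.0, -11.3, 199.4]
eef_rot: [180.0, -0.0, 90.0]
contact_force: [1.2, -0.2, 0.1]
grip_width: 94.2
clock: 4.82
position: [433.9, -166.3, 199.5]
eef_rot: [180.0, -0.0, 90.0]
contact_force: [1.4, 0.7, 0.6]
grip_width: 93.8
clock: 5.23
position: [426.7, -316.0, 199.3]
eef_rot: [180.0, 0.0, 89.9]
contact_force: [0.7, 0.0, 0.6]
grip_width: 93.9
clock: 5.65
position: [427.5, -312.8, 199.3]
eef_rot: [180.0, -0.0, 90.1]
contact_force: [0.1, -0.2, 0.3]
grip_width: 94.1
```

```bash
python3 - <<'E'
from bench import bot
import cv2
for n in("scene","top"):
    s=bot.snapshot(n);c=s["color"][:,:,::-1]
    c=c[150:350,80:320] if n=="scene" else c[150:350,340:580]
    cv2.imwrite(f"pics/{n}2.png",cv2.resize(c,None,fx=2.5,fy=2.5))
E
```

```text
(no output)
```

View pics/top2.png

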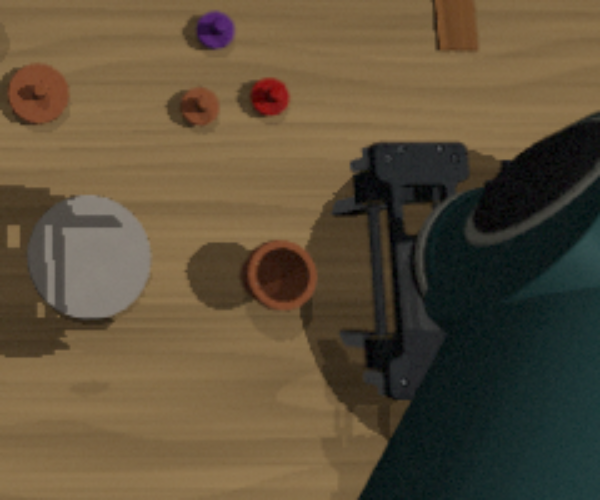

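```bash
python3 -m creep '[[0,0,0,-0.0016,0.0002,0.03,0],[0,0,0,-0.0016,0.0003,0.03,0],[0,0,0,0,0,0.03,0],[0,0,0,0,0,0.025,0],[0,0,0,0,0,0.02,0]]'; python3 -m creep '[[0,0,0,0,0,0.01,0],[0,0,0,0,0,0.01,0],[0,0,0,0,0,0,0],[0,0,0,0,0,0,0],[0,0,0,0,0,0,0]]';python3 -m creep '[[0,0,0,0,0,0,40],[0,0,0,0,0,0,60],[0,0,0,0,0,0,80],[0,0,0,0,0,0,80],[0,0,0,0,0,0,80]]'; python3 -m creep '[[0,0,0,0,0,0,100],[0,0,0,0,0,0,100],[0,0,0,0,0,0,100],[0,0,0,0,0,0,100],[0,0,0,0,0,0,100]]'
```

```text
clock: 6.17
position: [427.2, -316.2, 62.3]
eef_rot: [-179.9, -0.0, 90.0]
contact_force: [-0.1, 0.1, 0.1]
grip_width: 94.0
clock: 6.58
position: [428.2, -317.4, 45.2]
eef_rot: [179.9, 0.0, 90.0]
contact_force: [0.1, 0.0, 0.2]
grip_width: 94.1
clock: 7.0
position: [427.7, -317.1, 44.4]
eef_rot: [180.0, 0.0, 90.0]
contact_force: [0.7, -0.2, -0.0]
grip_width: 65.5
clock: 7.42
position: [427.6, -317.1, 44.2]
eef_rot: [-180.0, 0.0, 90.0]
contact_force: [-0.4, -0.0, 0.1]
grip_width: 56.9
```

```bash
python3 - <<'E'
from bench import bot
import cv2
import numpy as np
L=[]
for n in("scene","top"):
    s=bot.snapshot(n);c=s["color"][:,:,::-1]
    c=c[180:340,100:260] if n=="scene" else c[180:340,380:540]
    L.append(cv2.resize(c,None,fx=2.5,fy=2.5))
cv2.imwrite("pics/c3.png",np.hstack(L))
E
```

```text
(no output)
```

View pics/c3.png

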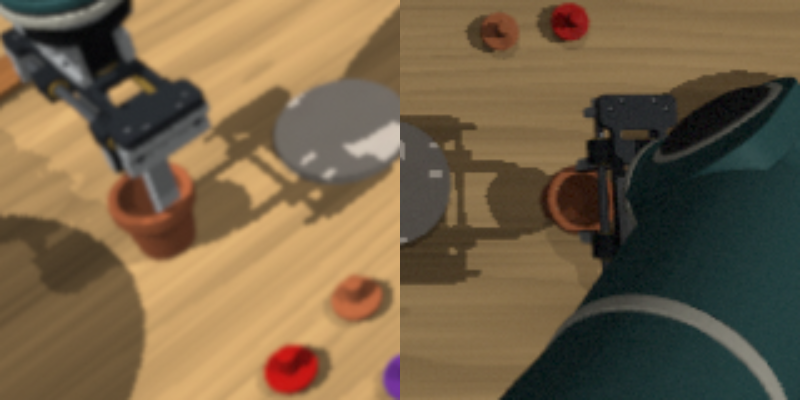

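```bash
python3 - <<'E'
from bench import bot
from h import *
L=[]
p=bot.get_obs();print(p["position"],p["contact_force"],p["grip_width"],p["eef_rot"])
for n in("scene","top"):
    s=bot.snapshot(n);c=s["color"][:,:,::-1]
    o=(100,180) if n=="scene" else (380,180)
    X=[p["position"]+[dx,dy,dz] for dx in(-28,28) for dy in(-8,8) for dz in(0,38)]
    c=cv2.resize(c[o[1]:o[1]+160,o[0]:o[0]+160],None,fx=2.5,fy=2.5)
    for q in proj(s,X): cv2.circle(c,tuple(int(v) for v in (q-o+.5)*2.5),2,(0,255,0),-1)
    for z,r in((64,35),(48,35),(0,24)):
        cv2.polylines(c,[((proj(s,ring(428,-316,z,r))-o+.5)*2.5).astype(np.int32)],True,(255,0,0))
    L.append(c)
cv2.imwrite("pics/c4.png",np.hstack(L))
E
```

```text
[ 427.57573142 -317.08838097   44.2041787 ] [ 0.33242458  0.13304495 -0.11780423] 56.86293071554045 [-1.79999996e+02  5.00887915e-03  8.99778973e+01]
```

View pics/c4.png

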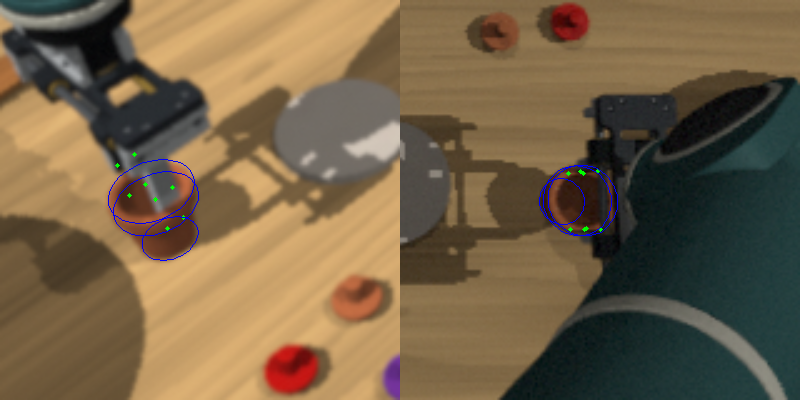

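```bash
python3 - <<'E'
from bench import bot
from h import *
L=[]
for n in("scene","top"):
    s=bot.snapshot(n);c=s["color"][:,:,::-1]
    o=(125,200) if n=="scene" else (425,210)
    c=cv2.resize(c[o[1]:o[1]+80,o[0]:o[0]+60],None,fx=6.6,fy=6.6,interpolation=cv2.INTER_CUBIC)
    c=np.clip(c.astype(float)*1.8,0,255).astype(np.uint8)
    L.append(c)
cv2.imwrite("pics/c5.png",np.hstack(L))
E
```

```text
(no output)
```

View pics/c5.png

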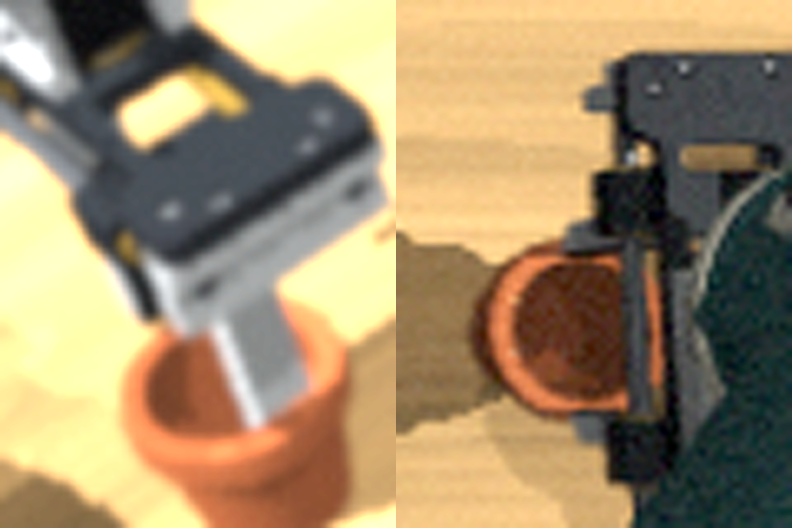

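```bash
python3 - <<'E'
from bench import bot
from h import *
s=bot.snapshot("scene")
c=-s["R"].T@s["t"];print(c)
for uv in((164.4,264.4),(171.2,258.3)):
  p=cv2.undistortPoints(np.array([[uv]],float),s["camera_matrix"],s["distortion"])[0,0]
  d=s["R"].T@np.r_[p,1]
  for x in(456,462,469): print(uv,x,(c+d*(x-c[0])/d[0]).round(1))
t=bot.snapshot("top")
for uv in((450.6,243.3),(457.5,248)):
  for z in (44,64,80): print(uv,z,ray(t,uv,z).round(1))
E
```

```text
[1059.83395365 -533.08156827  740.48220963]
(164.4, 264.4) 456 [ 456.  -324.    65.3]
(164.4, 264.4) 462 [ 462.  -326.1   72. ]
(164.4, 264.4) 469 [ 469.  -328.5   79.8]
(171.2, 258.3) 456 [ 456.  -306.5   68.9]
(171.2, 258.3) 462 [ 462.  -308.8   75.5]
(171.2, 258.3) 469 [ 469.  -311.4   83.3]
(450.6, 243.3) 44 [ 469.7 -319.9   44. ]
(450.6, 243.3) 64 [ 468.5 -312.9   64. ]
(450.6, 243.3) 80 [ 467.6 -307.3   80. ]
(457.5, 248) 44 [ 457.7 -337.1   44. ]
(457.5, 248) 64 [ 456.7 -329.7   64. ]
(457.5, 248) 80 [ 456.  -323.9   80. ]
```

```bash
python3 - <<'E'
from bench import bot
from h import *
t=bot.snapshot("top");s=bot.snapshot("scene")
for z in (199,215,230,240):
  print(z,proj(t,[[487,-312.8,z],[480.8,-312.8,z],[367,-312.8,z],[374,-312.8,z]]).round(1).tolist(), proj(s,[[487,-321,z],[487,-305,z],[367,-321,z]]).round(1).tolist())
a=cv2.imread("pics/scene2.png");b=cv2.imread("pics/top2.png")
cv2.imwrite("pics/c6.png",np.hstack([np.clip(cv2.resize(a[0:240,80:320],None,fx=1.6,fy=1.6)*1.,0,255),np.clip(cv2.resize(b[130:370,300:540],None,fx=1.6,fy=1.6)*1.8,0,255)]))
E
```

```text
199 [[471.3, 231.1], [471.5, 233.9], [474.8, 287.4], [474.6, 284.0]] [[157.3, 224.9], [164.9, 220.1], [122.6, 196.3]]
215 [[474.3, 230.4], [474.5, 233.3], [477.9, 287.8], [477.7, 284.3]] [[155.0, 218.6], [162.7, 213.9], [120.0, 190.1]]
230 [[477.2, 229.7], [477.4, 232.7], [480.9, 288.1], [480.7, 284.7]] [[152.8, 212.5], [160.6, 207.8], [117.5, 184.1]]
240 [[479.2, 229.3], [479.4, 232.2], [483.0, 288.4], [482.8, 284.9]] [[151.2, 208.4], [159.2, 203.7], [115.7, 180.1]][ WARN:0@2.478] global loadsave.cpp:1063 imwrite_ Unsupported depth image for selected encoder is fallbacked to CV_8U.
```

View pics/c6.png

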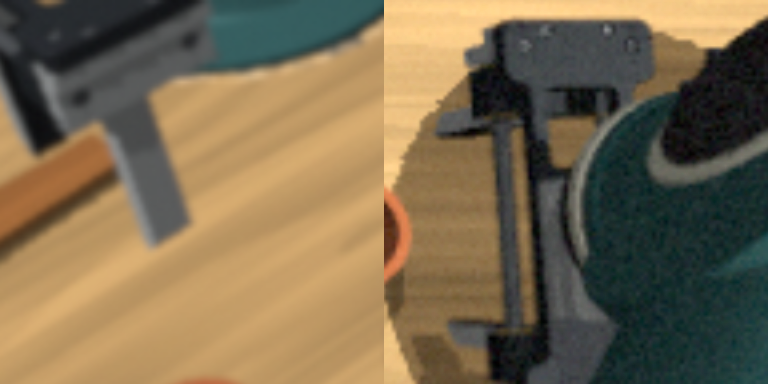

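The fingertips show about 35 mm above the reported TCP: triangulated z is about 79 against 44 reported, and about 235 against 199. The jaws therefore closed just above the rim without touching the pot. I'll open, go about 35 mm lower, and close again.

```bash
python3 -m creep '[[0,0,0,0,0,0,0],[0,0,0,0,0,0,0],[0,0,0,0,0,0,0],[0,0,0,0,0,0,0],[0,0,0,0,0,0,0]]'; python3 -m creep '[[0,0,0,0,0,0.007,0],[0,0,0,0,0,0.007,0],[0,0,0,0,0,0.007,0],[0,0,0,0,0,0.007,0],[0,0,0,0,0,0.005,0]]'
```

```text
clock: 8.33
position: [427.6, -317.1, 44.2]
eef_rot: [180.0, 0.0, 90.0]
contact_force: [0.3, 0.4, -0.9]
grip_width: 87.0
clock: 8.75
position: [427.2, -316.9, 10.0]
eef_rot: [-179.9, -0.0, 90.0]
contact_force: [0.3, -0.4, -1.1]
grip_width: 93.8
```

```bash
python3 -m creep '[[0,0,0,0,0,0,30],[0,0,0,0,0,0,50],[0,0,0,0,0,0,60],[0,0,0,0,0,0,70],[0,0,0,0,0,0,80]]'; python3 -m creep '[[0,0,0,0,0,0,90],[0,0,0,0,0,0,90],[0,0,0,0,0,0,90],[0,0,0,0,0,0,90],[0,0,0,0,0,0,90]]'
```

```text
clock: 9.17
position: [428.0, -317.1, 11.5]
eef_rot: [180.0, 0.0, 90.0]
contact_force: [-0.3, 0.2, 1.0]
grip_width: 69.5
clock: 9.58
position: [427.9, -317.2, 11.5]
eef_rot: [180.0, 0.0, 90.0]
contact_force: [1.4, 1.2, 6.1]
grip_width: 69.3
```

```bash
python3 -m creep '[[0,0,0,0,0,0,0],[0,0,0,0,0,0,0],[0,0,0,0,0,0,0],[0,0,6,0,0,0,0],[0,0,7,0,0,0,0]]'; python3 -m creep '[[0,0,7,0,0,0,0],[0,0,7,0,0,0,0],[0,0,7,0,0,0,0],[0,0,7,0,0,0,0],[0,0,7,0,0,0,0]]';python3 -m creep '[[0,0,7,0,0,0,0],[0,0,7,0,0,0,0],[0,0,7,0,0,0,0],[0,0,7,0,0,0,0],[0,0,7,0,0,0,0]]'; python3 -m creep '[[0,0,7,0,0,0,0],[0,0,0,0,0,0,0],[0,0,0,0,0,0,60],[0,0,0,0,0,0,70],[0,0,0,0,0,0,80]]';python3 -m creep '[[0,0,0,0,0,0,90],[0,0,0,0,0,0,90],[0,0,0,0,0,0,90],[0,0,0,0,0,0,90],[0,0,0,0,0,0,90]]'
```

```text
clock: 10.0
position: [427.4, -317.1, 11.2]
eef_rot: [-180.0, -0.0, 76.7]
contact_force: [0.8, 1.1, -0.0]
grip_width: 93.8
clock: 10.42
position: [427.5, -317.0, 11.1]
eef_rot: [-180.0, 0.0, 41.6]
contact_force: [0.2, 0.2, -0.3]
grip_width: 94.0
clock: 10.83
position: [427.5, -316.9, 11.1]
eef_rot: [-180.0, 0.0, 6.6]
contact_force: [0.0, 0.1, -0.1]
grip_width: 94.0
clock: 11.25
position: [427.5, -317.0, 11.2]
eef_rot: [-180.0, -0.0, 0.2]
contact_force: [-0.4, -0.4, -0.5]
grip_width: 77.1
clock: 11.67
position: [427.6, -317.0, 11.3]
eef_rot: [-180.0, -0.0, -0.0]
contact_force: [-0.5, 2.2, 3.3]
grip_width: 69.6
```

```bash
python3 -m creep '[[0,0,0,0,0,-0.005,90],[0,0,0,0,0,-0.01,90],[0,0,0,0,0,-0.015,90],[0,0,0,0,0,-0.015,90],[0,0,0,0,0,-0.015,90]]'; python3 -m creep '[[0,0,0,0.0035,-0.015,0,90],[0,0,0,0.0045,-0.025,0,90],[0,0,0,0.0045,-0.025,0,90],[0,0,0,0.0045,-0.03,0,90],[0,0,0,0.0045,-0.03,0,90]]';python3 -m creep '[[0,0,0,0,-0.03,0,90],[0,0,0,0,-0.02,0,90],[0,0,0,0,-0.01,0,90],[0,0,0,0,0,0,90],[0,0,0,0,0,0,90]]'; python3 -m creep '[[0,0,0,0,0,0.01,90],[0,0,0,0,0,0.01,90],[0,0,0,0,0,0.01,90],[0,0,0,0,0,0.005,90],[0,0,0,0,0,0,90]]'
```

```text
clock: 12.08
position: [427.4, -317.1, 72.5]
eef_rot: [180.0, 0.0, -0.0]
contact_force: [-0.0, -0.4, -3.3]
grip_width: 69.6
clock: 12.5
position: [449.1, -191.1, 71.8]
eef_rot: [180.0, -0.0, -0.1]
contact_force: [1.3, 0.0, -3.0]
grip_width: 69.2
clock: 12.92
position: [449.4, -131.9, 71.7]
eef_rot: [-180.0, -0.0, 0.0]
contact_force: [-0.5, -0.4, -3.2]
grip_width: 69.3
clock: 13.33
position: [448.2, -132.6, 34.8]
eef_rot: [180.0, 0.1, -0.1]
contact_force: [0.4, 0.4, -3.5]
grip_width: 69.7
```

```bash
cat > pic.py <<'E'
import sys
from bench import bot
from h import *
# name, scene origin, top origin, size
def go(name,so,to,w=80,h=100,k=4,pts=None,rings=()):
    L=[]
    for n,o in(("scene",so),("top",to)):
        s=bot.snapshot(n);c=s["color"][:,:,::-1]
        c=cv2.resize(c[o[1]:o[1]+h,o[0]:o[0]+w],None,fx=k,fy=k,interpolation=cv2.INTER_CUBIC)
        c=np.clip(c*1.4,0,255).astype(np.uint8)
        for x,y,z,r in rings: cv2.polylines(c,[((proj(s,ring(x,y,z,r))-o+.5)*k).astype(np.int32)],True,(255,0,0))
        L.append(c)
    cv2.imwrite(f"pics/{name}.png",np.hstack(L)); print({k:np.round(v,1) for k,v in bot.get_obs().items() if k in("clock","position","contact_force","grip_width")})
E
python3 -c "
from pic import *
go('p1',(190,150),(330,200),100,100,4,rings=[(449,-132,12,65),(449,-132,12,24)])"
```

```text
{'clock': np.float64(13.4), 'position': array([ 448.9, -132.6,   36. ]), 'contact_force': array([ 0.3,  0.3, -3.6]), 'grip_width': np.float64(69.2)}
```

View pics/p1.png

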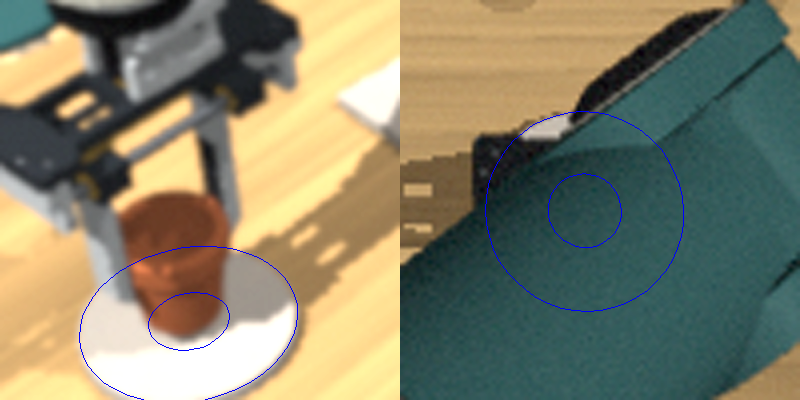

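The pot hangs upright over the bat with its foot about 13 mm above it, and it sits on the predicted ring in the scene view (crop 190,320). Lowering gently.

```bash
python3 -m creep '[[0,0,0,0,0,0.003,90],[0,0,0,0,0,0.003,90],[0,0,0,0,0,0.002,90],[0,0,0,0,0,0.002,90],[0,0,0,0,0,0,90]]'; python3 -m creep '[[0,0,0,0,0,0.0005,90],[0,0,0,0,0,0.0005,90],[0,0,0,0,0,0.0005,90],[0,0,0,0,0,0.0005,90],[0,0,0,0,0,0,90]]'
```

```text
clock: 13.85
position: [449.0, -132.0, 25.9]
eef_rot: [180.0, 0.0, -0.0]
contact_force: [0.3, 0.0, -4.0]
grip_width: 69.2
clock: 14.27
position: [449.1, -132.0, 24.1]
eef_rot: [180.0, 0.0, -0.0]
contact_force: [-1.0, 0.5, -2.8]
grip_width: 69.5
```

```bash
python3 -m creep '[[0,0,0,0,0,0.0005,90],[0,0,0,0,0,0.0003,90],[0,0,0,0,0,0,90],[0,0,0,0,0,0,90],[0,0,0,0,0,0,90]]'
```

```text
clock: 14.68
position: [449.2, -132.1, 23.4]
eef_rot: [180.0, -0.0, -0.0]
contact_force: [-0.5, 0.3, -3.2]
grip_width: 69.5
```

```bash
python3 -m creep '[[0,0,0,0,0,0.0004,90],[0,0,0,0,0,0.0004,90],[0,0,0,0,0,0,90],[0,0,0,0,0,0,90],[0,0,0,0,0,0,90]]';python3 -m creep '[[0,0,0,0,0,0.0004,90],[0,0,0,0,0,0.0004,90],[0,0,0,0,0,0,90],[0,0,0,0,0,0,90],[0,0,0,0,0,0,90]]'
```

```text
clock: 15.1
position: [449.3, -132.1, 23.2]
eef_rot: [-180.0, -0.0, -0.0]
contact_force: [-5.8, 2.8, 18.3]
grip_width: 69.6
clock: 15.52
position: [449.6, -132.1, 22.9]
eef_rot: [-179.9, -0.1, -0.0]
contact_force: [-9.7, 5.8, 36.1]
grip_width: 69.2
```

```bash
python3 -m creep '[[0,0,0,0,0,-0.0008,90],[0,0,0,0,0,-0.0002,90],[0,0,0,0,0,0,60],[0,0,0,0,0,0,0],[0,0,0,0,0,0,0]]';python3 -m creep '[[0,0,0,0,0,0,0],[0,0,0,0,0,0,0],[0,0,0,0,0,-0.01,0],[0,0,0,0,0,-0.02,0],[0,0,0,0,0,-0.03,0]]'; python3 -m creep '[[0,0,0,0,0,-0.03,0],[0,0,0,0,0,-0.03,0],[0,0,0,0.025,-0.03,-0.03,0],[0,0,0,0.025,-0.03,-0.01,0],[0,0,0,0.025,-0.03,0,0]]'
```

```text
clock: 15.93
position: [449.2, -132.1, 22.7]
eef_rot: [180.0, -0.0, -0.0]
contact_force: [1.3, -0.2, 0.2]
grip_width: 82.1
clock: 16.35
position: [447.9, -132.2, 82.8]
eef_rot: [180.0, 0.2, -0.1]
contact_force: [0.6, 0.6, 0.7]
grip_width: 94.0
clock: 16.77
position: [522.2, -45.6, 181.7]
eef_rot: [-179.9, -0.3, -0.1]
contact_force: [0.3, -0.2, 0.9]
grip_width: 94.1
```

```bash
python3 -m creep '[[0,0,0,0.0184,-0.0268,0,0],[0,0,0,0.0184,-0.0268,0,0],[0,0,0,0.0184,-0.0268,0,0],[0,0,0,0.0184,-0.0268,0,0],[0,0,0,0.0174,-0.0265,0,0]]'; python3 -m creep '[[0,0,0,0,0,0,0],[0,0,0,0,0,0,0],[0,0,0,0,0,0,0],[0,0,0,0,0,0,0],[0,0,0,0,0,0,0]]'; cat > m2.py <<'E'
import sys
from bench import bot
from h import *
def meas(n,xy,z0=0):
    S=bot.snapshot("scene");T=bot.snapshot("top");V=[]
    for s in(S,T):
        t=proj(s,[[xy[0],xy[1],z0+P[n][-1][0]*.6]])[0]
        c=[d for d in bot.outline_of(s,n) if np.hypot(*(np.array(d["location"])-t))<14]
        if c:V.append((s,c[0]["region"].astype(np.float32)))
    print(n,[fit([v],n,xy,z0) for v in V],fit(V,n,xy,z0) if len(V)>1 else "")
E
python3 -c "
from m2 import *
meas('big_pot',(449,-132),12)
from pic import *
go('p2',(190,130),(330,180),130,130,3,rings=[(449,-132,12,65),(449,-132,12,24),(449,-132,76,35)])"
```

```text
clock: 17.18
position: [612.0, 88.3, 178.8]
eef_rot: [180.0, -0.0, -0.0]
contact_force: [-0.3, -0.6, 0.1]
grip_width: 94.2
clock: 17.6
position: [611.1, 86.0, 178.7]
eef_rot: [-180.0, -0.0, -0.1]
contact_force: [-0.9, -1.0, -0.5]
grip_width: 94.1
big_pot [(array([ 447.5, -134.3]), np.float64(0.05)), (array([ 449.5, -130.8]), np.float64(0.052))] (array([ 448.6, -133.3]), np.float64(0.164))
{'clock': np.float64(17.9), 'position': array([611.3,  86.8, 178.2]), 'contact_force': array([0.4, 1. , 1. ]), 'grip_width': np.float64(93.9)}
```

View pics/p2.png

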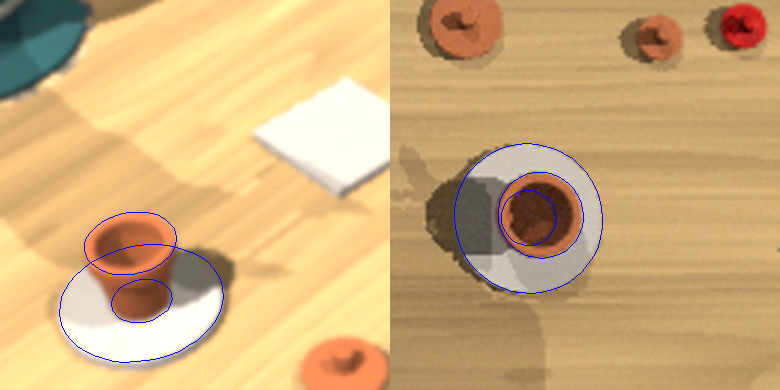

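```bash
python3 - <<'E'
from bench import bot
from h import *
s=bot.snapshot("scene")
c=cv2.resize(cv2.imread("pics/p1.png")[180:320,60:260],None,fx=4,fy=4,interpolation=2)
for z,col in((61,(0,0,255)),(66,(0,255,0)),(71,(255,0,0)),(76,(255,255,0))):
    q=proj(s,[[441,-179.5,z],[457,-179.5,z],[457,-167.5,z]])
    q=((q-(190,150)+.5)*4-(60,180))*4
    cv2.polylines(c,[q.astype(np.int32)],False,col,1)
cv2.imwrite("pics/c7.png",c)
E
```

```text
(no output)
```

View pics/c7.png

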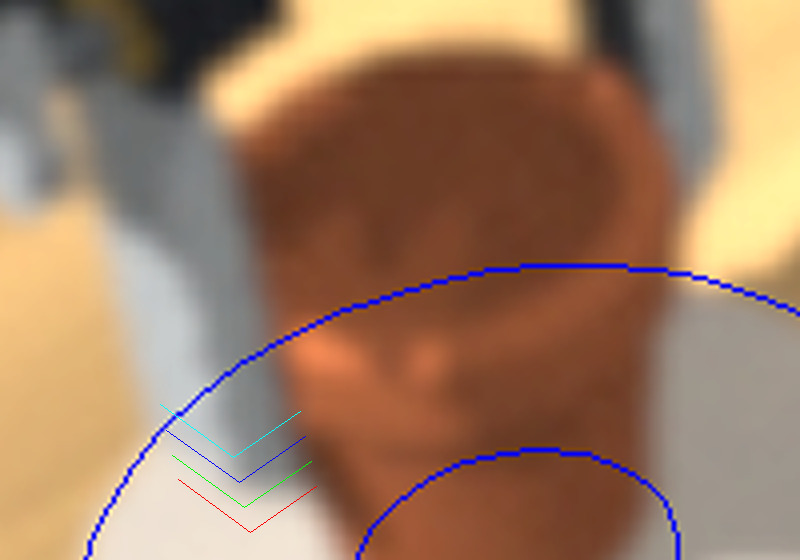

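```bash
python3 -m creep '[[0,0,0,0.0025,-0.003,0.03,0],[0,0,0,0.0025,-0.0025,0.035,0],[0,0,0,0,0,0.035,0],[0,0,0,0,0,0.03,0],[0,0,0,0,0,0.02,0]]'; python3 -m creep '[[0,0,0,0,0,0.01,0],[0,0,0,0,0,0.0045,0],[0,0,0,0,0,0,30],[0,0,0,0,0,0,50],[0,0,0,0,0,0,70]]';python3 -m creep '[[0,0,0,0,0,0,80],[0,0,0,0,0,0,90],[0,0,0,0,0,0,100],[0,0,0,0,0,0,115],[0,0,0,0,0,0,115]]'
```

```text
clock: 18.37
position: [615.1, 92.3, 25.2]
eef_rot: [180.0, 0.1, -0.0]
contact_force: [-0.3, 0.2, -0.2]
grip_width: 94.0
clock: 18.78
position: [617.2, 92.6, 15.0]
eef_rot: [-180.0, -0.1, -0.0]
contact_force: [0.1, 0.0, -0.2]
grip_width: 77.4
clock: 19.2
position: [616.7, 92.5, 14.2]
eef_rot: [-180.0, -0.0, -0.0]
contact_force: [-0.8, 1.4, 7.4]
grip_width: 60.0
```

Gripped at 60.0 mm, as expected for the middle collar. Reopening, turning 90° and regripping to centre it on the other axis.

```bash
python3 -m creep '[[0,0,0,0,0,0,30],[0,0,0,0,0,0,20],[0,0,0,0,0,0,20],[0,0,-6,0,0,0,20],[0,0,-7,0,0,0,20]]'; python3 -m creep '[[0,0,-7,0,0,0,20],[0,0,-7,0,0,0,20],[0,0,-7,0,0,0,20],[0,0,-7,0,0,0,20],[0,0,-7,0,0,0,20]]';python3 -m creep '[[0,0,-7,0,0,0,20],[0,0,-7,0,0,0,20],[0,0,-7,0,0,0,20],[0,0,-7,0,0,0,20],[0,0,-7,0,0,0,20]]'; python3 -m creep '[[0,0,-7,0,0,0,20],[0,0,0,0,0,0,20],[0,0,0,0,0,0,60],[0,0,0,0,0,0,70],[0,0,0,0,0,0,80]]';python3 -m creep '[[0,0,0,0,0,0,90],[0,0,0,0,0,0,100],[0,0,0,0,0,0,115],[0,0,0,0,0,0,115],[0,0,0,0,0,0,115]]'; python3 -m creep '[[0,0,0,0,0,-0.005,115],[0,0,0,0,0,-0.015,115],[0,0,0,0,0,-0.025,115],[0,0,0,0,0,-0.025,115],[0,0,0,0,0,-0.025,115]]'
```

```text
clock: 19.62
position: [616.2, 92.4, 13.4]
eef_rot: [180.0, 0.0, 13.2]
contact_force: [-0.7, -0.3, -0.1]
grip_width: 86.0
clock: 20.03
position: [616.3, 92.4, 13.6]
eef_rot: [180.0, 0.0, 48.3]
contact_force: [-0.6, 0.7, 0.5]
grip_width: 86.5
clock: 20.45
position: [616.3, 92.4, 13.6]
eef_rot: [180.0, 0.0, 83.3]
contact_force: [0.2, -0.4, -0.8]
grip_width: 86.6
clock: 20.87
position: [616.3, 92.4, 13.6]
eef_rot: [-180.0, 0.0, 89.8]
contact_force: [0.2, -0.2, -0.7]
grip_width: 70.1
clock: 21.28
position: [616.4, 92.5, 13.6]
eef_rot: [180.0, 0.0, 90.0]
contact_force: [0.1, 0.3, -0.6]
grip_width: 58.2
clock: 21.7
position: [616.0, 92.2, 109.9]
eef_rot: [-180.0, 0.0, 90.0]
contact_force: [-0.0, 0.3, -0.7]
grip_width: 57.8
```

```bash
python3 -c "
from pic import *
go('p3',(290,120),(240,120),130,130,3,rings=[(616,92,58,30)])"
```

```text
{'clock': np.float64(21.8), 'position': array([618.3,  92.5, 112.7]), 'contact_force': array([ 1.6,  1. , -1.6]), 'grip_width': np.float64(57.4)}
```

View pics/p3.png

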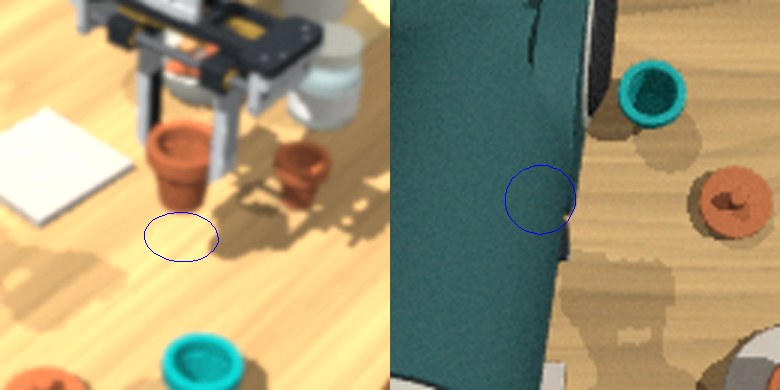

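```bash
python3 -c "
from pic import *
go('p4',(325,145),(280,150),50,50,8,rings=[])
import cv2
o=bot.get_obs();print(o['position'],o['grip_width'],o['torque'],o['contact_force'])
a=cv2.imread('pics/p4.png')[:,:400];cv2.imwrite('pics/p4.png',cv2.resize(a,None,fx=1.5,fy=1.5))"
```

```text
{'clock': np.float64(21.9), 'position': array([616.4,  92.6, 109. ]), 'contact_force': array([-0.8,  0.2, -1.9]), 'grip_width': np.float64(57.9)}
[616.39143832  92.5720514  108.96629125] 57.927792938069615 [-0.04773592  0.10899975 -0.02090014] [-0.80533999  0.24534722 -1.85306585]
```

View pics/p4.png

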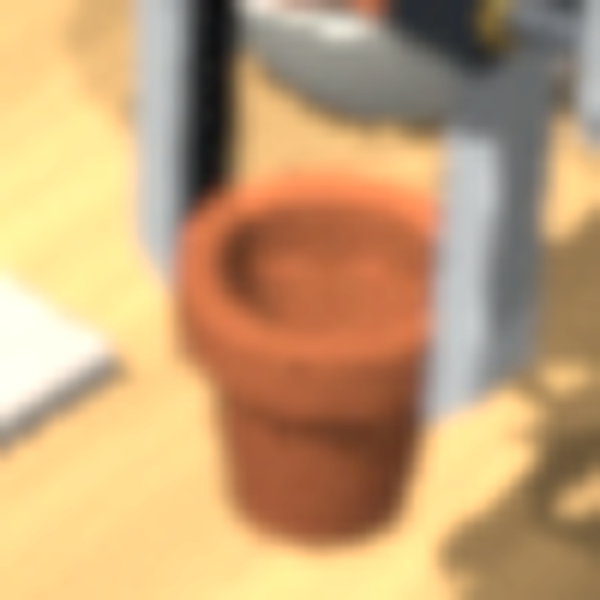

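```bash
python3 - <<'E'
from bench import bot
from h import *
s=bot.snapshot("scene")
c=np.ascontiguousarray(cv2.resize(s["color"][145:195,325:375,::-1],None,fx=12,fy=12,interpolation=2))
o=(325,145)
def dr(X,col): cv2.polylines(c,[((proj(s,X)-o+.5)*12).astype(np.int32)],True,col)
for z,r in((95,18),(137,30),(153,30)): dr(ring(616.4,92.6,z,r),(255,0,0))
for sx in(1,-1):
    x=616.4+sx*29; X=616.4+sx*41.5
    for z in(142,):
        dr([[x,84.6,z],[x,100.6,z],[X,100.6,z],[X,84.6,z]],(0,255,0))
cv2.imwrite("pics/p5.png",c)
E
```

```text
(no output)
```

View pics/p5.png

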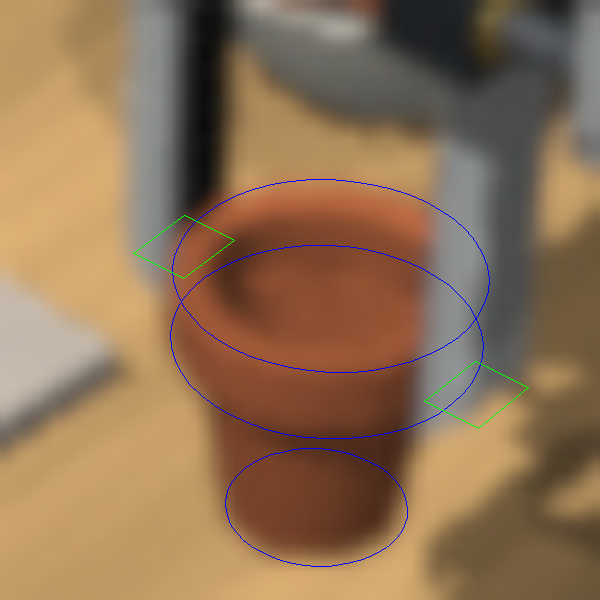

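Picture p5: the pot is upright in the jaws but drawn about 1 px left of the prediction, and the width reads 57.9 mm instead of 60. The first grip read 60.0. I don't trust this grip, so I'll set the pot back down, let go and look at it.

```bash
python3 -m creep '[[0,0,0,0,0,0.025,115],[0,0,0,0,0,0.025,115],[0,0,0,0,0,0.025,115],[0,0,0,0,0,0.012,115],[0,0,0,0,0,0.004,115]]';python3 -m creep '[[0,0,0,0,0,0.001,115],[0,0,0,0,0,0.001,115],[0,0,0,0,0,0.0005,115],[0,0,0,0,0,0,115],[0,0,0,0,0,0,115]]'
```

```text
clock: 22.37
position: [614.6, 92.0, 14.8]
eef_rot: [-179.8, 0.1, 90.0]
contact_force: [0.1, -0.0, -1.8]
grip_width: 58.3
clock: 22.78
position: [616.8, 92.6, 15.9]
eef_rot: [179.9, -0.0, 90.0]
contact_force: [-0.5, -0.0, -1.4]
grip_width: 58.2
```

```bash
python3 -m creep '[[0,0,0,0,0,0.0006,115],[0,0,0,0,0,0.0006,115],[0,0,0,0,0,0.0004,115],[0,0,0,0,0,0,115],[0,0,0,0,0,0,115]]';python3 -m creep '[[0,0,0,0,0,0.0006,115],[0,0,0,0,0,0,115],[0,0,0,0,0,0,115],[0,0,0,0,0,0,115],[0,0,0,0,0,0,115]]'
```

```text
clock: 23.2
position: [616.4, 92.5, 13.6]
eef_rot: [180.0, 0.0, 90.0]
contact_force: [0.6, 0.2, -1.1]
grip_width: 58.2
clock: 23.62
position: [616.5, 92.5, 13.5]
eef_rot: [180.0, -0.0, 90.0]
contact_force: [-2.7, 0.7, 10.3]
grip_width: 58.2
```

```bash
python3 -m creep '[[0,0,0,0,0,0,80],[0,0,0,0,0,0,20],[0,0,0,0,0,0,20],[0,0,0,0,0,0,60],[0,0,0,0,0,0,80]]';python3 -m creep '[[0,0,0,0,0,0,90],[0,0,0,0,0,0,100],[0,0,0,0,0,0,115],[0,0,0,0,0,0,115],[0,0,0,0,0,0,115]]'; python3 -m creep '[[0,0,0,0,0,0,115],[0,0,0,0,0,0,115],[0,0,0,0,0,0,115],[0,0,0,0,0,0,115],[0,0,0,0,0,0,115]]'
```

```text
clock: 24.03
position: [616.4, 92.4, 12.9]
eef_rot: [-180.0, 0.0, 90.0]
contact_force: [-1.1, 0.4, -0.5]
grip_width: 68.4
clock: 24.45
position: [616.4, 92.4, 13.0]
eef_rot: [180.0, 0.0, 90.0]
contact_force: [0.2, -1.5, -0.7]
grip_width: 58.1
clock: 24.87
position: [616.4, 92.5, 13.0]
eef_rot: [180.0, 0.0, 90.0]
contact_force: [0.4, -0.4, -0.9]
grip_width: 58.1
```

The grip repeats at 58.1 mm and the foot touches down at exactly the pick height, so the pot is upright. The collar is probably faceted, since a 12-gon measures 58.0 across its flats. The grip is fine, so I lift and carry it to (449.2, -132.1).

```bash
python3 -m creep '[[0,0,0,0,0,-0.005,115],[0,0,0,0,0,-0.015,115],[0,0,0,0,0,-0.025,115],[0,0,0,0,0,-0.03,115],[0,0,0,0,0,-0.03,115]]'; python3 -m creep '[[0,0,0,-0.013,-0.0095,0,115],[0,0,0,-0.022,-0.016,0,115],[0,0,0,-0.0281,-0.0209,0,115],[0,0,0,-0.0281,-0.0209,0,115],[0,0,0,-0.0281,-0.0209,0,115]]'; python3 -m creep '[[0,0,0,-0.0281,-0.0209,0,115],[0,0,0,-0.0281,-0.0209,0,115],[0,0,0,-0.025,-0.019,0,115],[0,0,0,-0.015,-0.012,0,115],[0,0,0,-0.009,-0.006,0,115]]'; python3 -m creep '[[0,0,0,0,0,0,115],[0,0,0,0,0,0,115],[0,0,0,0,0,0,115],[0,0,0,0,0,0,115],[0,0,0,0,0,0,115]]'
```

```text
clock: 25.28
position: [615.8, 92.2, 119.1]
eef_rot: [-179.9, 0.0, 90.0]
contact_force: [0.7, 0.5, -1.0]
grip_width: 58.1
clock: 25.7
position: [526.8, -27.8, 118.1]
eef_rot: [-180.0, -0.0, 90.0]
contact_force: [0.7, -0.7, -2.0]
grip_width: 58.0
clock: 26.12
position: [447.7, -133.8, 118.4]
eef_rot: [180.0, -0.0, 89.8]
contact_force: [0.4, 0.2, -1.1]
grip_width: 58.3
clock: 26.53
position: [449.8, -131.3, 117.9]
eef_rot: [-180.0, 0.0, 90.1]
contact_force: [0.4, 0.1, -1.6]
grip_width: 58.3
```

```bash
python3 -m creep '[[0,0,0,-0.0008,-0.0006,0.01,115],[0,0,0,0,0,0.01,115],[0,0,0,0,0,0,115],[0,0,0,0,0,0,115],[0,0,0,0,0,0,115]]'; python3 -c "
from m2 import *
meas('middle_pot',(449,-132),85)
from pic import *
go('p6',(195,120),(330,180),80,100,5,rings=[(449,-132,85,18),(449,-132,143,30),(449,-132,76,35)])"
```

```text
clock: 26.95
position: [448.6, -132.9, 97.8]
eef_rot: [-180.0, 0.0, 90.0]
contact_force: [0.3, 0.6, -0.7]
grip_width: 58.2
middle_pot [(array([ 446.5, -136.3]), np.float64(0.315))] 
{'clock': np.float64(27.2), 'position': array([ 448.8, -132.8,   98.1]), 'contact_force': array([-0.1,  0.2, -1.2]), 'grip_width': np.float64(58.6)}
```

View pics/p6.png

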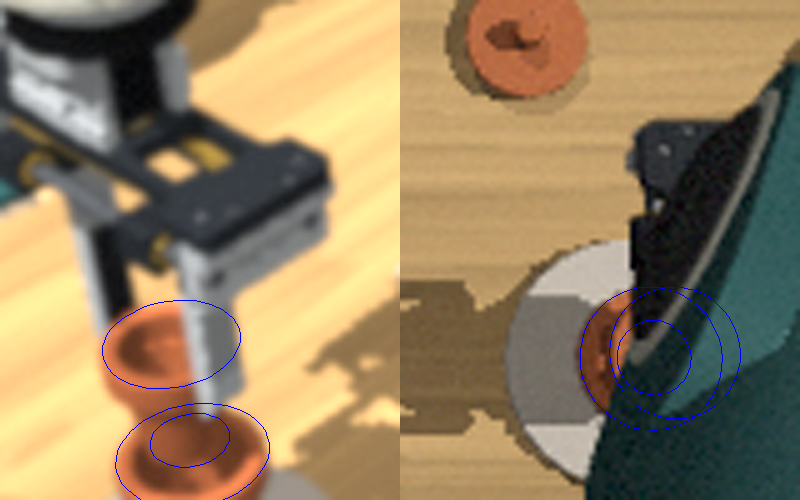

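```bash
python3 -m creep '[[0,0,0,0.0007,0.0004,0.004,115],[0,0,0,0,0,0.004,115],[0,0,0,0,0,0.004,115],[0,0,0,0,0,0.003,115],[0,0,0,0,0,0,115]]';python3 -m creep '[[0,0,0,0,0,0.003,115],[0,0,0,0,0,0.003,115],[0,0,0,0,0,0.003,115],[0,0,0,0,0,0.003,115],[0,0,0,0,0,0,115]]'
```

```text
clock: 27.67
position: [448.7, -132.0, 82.2]
eef_rot: [-179.9, 0.0, 90.0]
contact_force: [-0.3, -0.0, -2.1]
grip_width: 57.7
clock: 28.08
position: [448.8, -132.0, 70.4]
eef_rot: [-180.0, 0.0, 90.0]
contact_force: [0.4, -0.6, -2.2]
grip_width: 58.1
```

```bash
python3 -m creep '[[0,0,0,0,0,0.003,115],[0,0,0,0,0,0.003,115],[0,0,0,0,0,0.003,115],[0,0,0,0,0,0.003,115],[0,0,0,0,0,0,115]]';python3 -m creep '[[0,0,0,0,0,0.0025,115],[0,0,0,0,0,0.0025,115],[0,0,0,0,0,0.0025,115],[0,0,0,0,0,0.0015,115],[0,0,0,0,0,0,115]]'
```

```text
clock: 28.5
position: [448.8, -132.0, 58.4]
eef_rot: [-180.0, 0.0, 90.0]
contact_force: [0.0, -0.1, -2.0]
grip_width: 58.0
clock: 28.92
position: [449.1, -132.1, 50.0]
eef_rot: [-180.0, -0.0, 90.0]
contact_force: [-2.3, 0.2, 2.7]
grip_width: 58.1
```

```bash
python3 -m creep '[[0,0,0,0,-0.0004,0.0005,115],[0,0,0,0,0,0.0005,115],[0,0,0,0,0,0.0,115],[0,0,0,0,0,0,115],[0,0,0,0,0,0,115]]'
```

```text
clock: 29.33
position: [449.2, -132.1, 49.8]
eef_rot: [179.9, -0.0, 90.0]
contact_force: [-6.7, 3.4, 25.9]
grip_width: 58.2
```

```bash
python3 -m creep '[[0,0,0,0,0,-0.0007,115],[0,0,0,0,0,0,115],[0,0,0,0,0,0,115],[0,0,0,0,0,0,115],[0,0,0,0,0,0,115]]'; python3 -c "
from pic import *
go('p7',(195,150),(330,180),70,80,7,rings=[(447.5,-134.3,76,35),(447.5,-134.3,92,30),(447.5,-134.3,95,30)])
import cv2
a=cv2.imread('pics/p7.png')[:,:490];cv2.imwrite('pics/p7.png',a)"
```

```text
clock: 29.75
position: [449.0, -132.2, 49.9]
eef_rot: [180.0, -0.0, 90.0]
contact_force: [-1.9, 0.7, 10.1]
grip_width: 58.1
{'clock': np.float64(29.8), 'position': array([ 449. , -132.1,   49.9]), 'contact_force': array([-3.3,  1.6, 10.3]), 'grip_width': np.float64(58.2)}
```

View pics/p7.png

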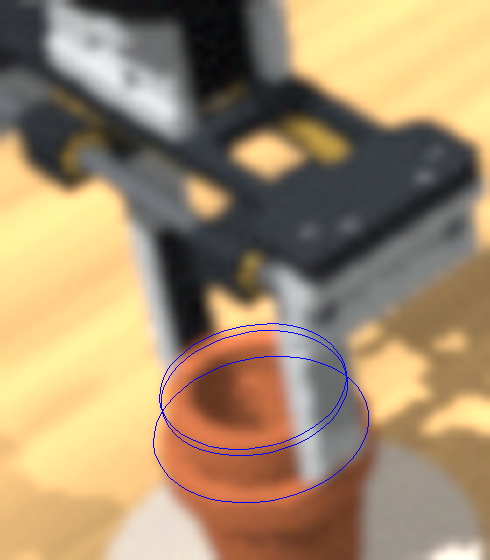

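```bash
python3 -m creep '[[0,0,0,0,0,-0.0003,115],[0,0,0,0,0,0,90],[0,0,0,0,0,0,40],[0,0,0,0,0,0,30],[0,0,0,0,0,0,30]]';python3 -m creep '[[0,0,0,0,0,-0.004,30],[0,0,0,0,0,-0.01,30],[0,0,0,0,0,-0.02,30],[0,0,0,0,0,-0.03,30],[0,0,0,0,0,-0.03,30]]'; python3 -m creep '[[0,0,0,0.03,0.02,-0.03,30],[0,0,0,0.033,0.022,0,30],[0,0,0,0.033,0.022,0,30],[0,0,0,0.033,0.022,0,30],[0,0,0,0.033,0.022,0,30]]'; python3 -m creep '[[0,0,0,0.033,0.012,0,30],[0,0,0,0.033,0.012,0,30],[0,0,0,0.033,0.012,0,30],[0,0,0,0.033,0.012,0,30],[0,0,0,0.033,0.012,0,30]]'; python3 -c "
from m2 import *
meas('big_pot',(449,-132),12)
for z in(34,37): meas('middle_pot',(449,-132),z)
from pic import *
go('p8',(195,150),(345,200),75,75,5,rings=[(448.5,-132.6,76,35),(448.5,-132.6,92,30)])"
```

```text
clock: 30.27
position: [448.6, -132.1, 49.9]
eef_rot: [-180.0, 0.0, 90.0]
contact_force: [-0.2, 0.5, -0.2]
grip_width: 77.4
clock: 30.68
position: [448.0, -132.5, 145.5]
eef_rot: [-179.9, 0.0, 89.9]
contact_force: [0.2, 0.0, -0.1]
grip_width: 82.6
clock: 31.1
position: [555.3, 28.4, 171.8]
eef_rot: [179.9, -0.0, 90.0]
contact_force: [0.8, -0.1, 0.6]
grip_width: 82.9
clock: 31.52
position: [614.9, 193.2, 171.6]
eef_rot: [180.0, 0.0, 90.0]
contact_force: [0.3, 0.4, -0.1]
grip_width: 82.9
big_pot [(array([ 449.9, -134.8]), np.float64(0.918)), (array([ 447.5, -122.8]), np.float64(9.853))] (array([ 448.7, -133. ]), np.float64(10.837))
middle_pot [(array([ 446.2, -132.9]), np.float64(0.5)), (array([ 449.2, -131.7]), np.float64(0.056))] (array([ 448.9, -132.6]), np.float64(0.576))
middle_pot [(array([ 450.3, -136.5]), np.float64(0.368)), (array([ 448.1, -130.9]), np.float64(0.084))] (array([ 448.1, -132. ]), np.float64(0.532))
{'clock': np.float64(32.2), 'position': array([614.6, 191.3, 170.7]), 'contact_force': array([ 0.3,  0.1, -0.4]), 'grip_width': np.float64(82.7)}
```

View pics/p8.png

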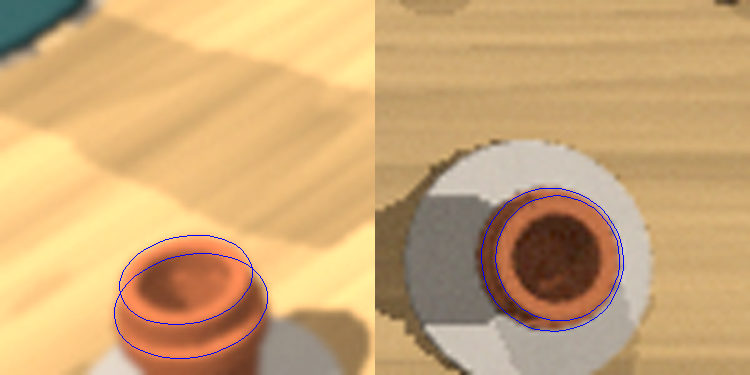

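The middle pot sits level in the big one, and the top-view fit at origin z=34 is good (0.056). The seat contact came 2.5–3 mm higher than planned, so the pot had slipped slightly in the grip. Next is the small pot.

```bash
python3 -m creep '[[0,0,0,0.02,0.005,0.02,30],[0,0,0,0.02,0.005,0.02,30],[0,0,0,0.0197,0.0054,0.03,30],[0,0,0,0,0,0.03,30],[0,0,0,0,0,0.015,30]]'; python3 -m creep '[[0,0,0,0,0,0,30],[0,0,0,0,0,0,30],[0,0,0,0,0,0,30],[0,0,0,0,0,0,30],[0,0,0,0,0,0,30]]'
```

```text
clock: 32.63
position: [628.3, 251.8, 51.8]
eef_rot: [-179.8, 0.1, 90.1]
contact_force: [-0.3, -0.3, -1.1]
grip_width: 82.8
clock: 33.05
position: [630.8, 251.2, 57.3]
eef_rot: [179.9, -0.1, 90.0]
contact_force: [0.2, -0.9, -0.0]
grip_width: 83.1
```

```bash
python3 -m creep '[[0,0,0,0,-0.0005,0.02,30],[0,0,0,0,0,0.02,30],[0,0,0,0,0,0.0095,30],[0,0,0,0,0,0,30],[0,0,0,0,0,0,30]]'; python3 -m creep '[[0,0,0,0,0,0,50],[0,0,0,0,0,0,70],[0,0,0,0,0,0,85],[0,0,0,0,0,0,95],[0,0,0,0,0,0,105]]'; python3 -m creep '[[0,0,0,0,0,0,115],[0,0,0,0,0,0,125],[0,0,0,0,0,0,140],[0,0,0,0,0,0,140],[0,0,0,0,0,0,140]]'
```

```text
clock: 33.47
position: [629.8, 251.1, 6.7]
eef_rot: [180.0, 0.0, 90.0]
contact_force: [0.4, -0.5, 0.7]
grip_width: 82.6
clock: 33.88
position: [629.6, 251.3, 6.5]
eef_rot: [180.0, -0.0, 90.0]
contact_force: [0.2, -0.5, -0.3]
grip_width: 56.7
clock: 34.3
position: [629.6, 251.2, 6.2]
eef_rot: [180.0, 0.0, 90.0]
contact_force: [0.8, 0.9, 2.5]
grip_width: 48.7
```

```bash
python3 -m creep '[[0,0,0,0,0,0,100],[0,0,0,0,0,0,60],[0,0,0,0,0,0,60],[0,0,6,0,0,0,60],[0,0,7,0,0,0,60]]'; python3 -m creep '[[0,0,7,0,0,0,60],[0,0,7,0,0,0,60],[0,0,7,0,0,0,60],[0,0,7,0,0,0,60],[0,0,7,0,0,0,60]]';python3 -m creep '[[0,0,7,0,0,0,60],[0,0,7,0,0,0,60],[0,0,7,0,0,0,60],[0,0,7,0,0,0,60],[0,0,7,0,0,0,60]]'; python3 -m creep '[[0,0,7,0,0,0,60],[0,0,0,0,0,0,60],[0,0,0,0,0,0,90],[0,0,0,0,0,0,100],[0,0,0,0,0,0,110]]';python3 -m creep '[[0,0,0,0,0,0,120],[0,0,0,0,0,0,130],[0,0,0,0,0,0,140],[0,0,0,0,0,0,140],[0,0,0,0,0,0,140]]';python3 -m creep '[[0,0,0,0,0,0,140],[0,0,0,0,0,0,140],[0,0,0,0,0,0,140],[0,0,0,0,0,0,140],[0,0,0,0,0,0,140]]'
```

```text
clock: 34.72
position: [629.5, 251.1, 6.1]
eef_rot: [-180.0, -0.0, 76.7]
contact_force: [-0.2, -1.0, -0.5]
grip_width: 71.5
clock: 35.13
position: [629.4, 251.3, 6.0]
eef_rot: [-180.0, 0.0, 41.6]
contact_force: [0.0, 0.8, -0.2]
grip_width: 72.1
clock: 35.55
position: [629.4, 251.3, 6.0]
eef_rot: [180.0, 0.0, 6.6]
contact_force: [-0.3, -0.5, 0.0]
grip_width: 72.0
clock: 35.97
position: [629.5, 251.2, 6.2]
eef_rot: [-180.0, -0.0, 0.2]
contact_force: [1.0, -0.0, -0.3]
grip_width: 55.7
clock: 36.38
position: [629.6, 251.2, 6.2]
eef_rot: [-180.0, -0.0, -0.0]
contact_force: [0.2, 0.7, 1.8]
grip_width: 49.6
clock: 36.8
position: [629.6, 251.2, 6.2]
eef_rot: [180.0, -0.0, -0.0]
contact_force: [0.5, 1.0, 2.8]
grip_width: 49.6
```

```bash
python3 -m creep '[[0,0,0,0,0,-0.004,140],[0,0,0,0,0,-0.012,140],[0,0,0,0,0,-0.022,140],[0,0,0,0,0,-0.025,140],[0,0,0,0,0,-0.025,140]]'; python3 -m creep '[[0,0,0,-0.004,0.009,-0.02,140],[0,0,0,-0.009,0.019,-0.01,140],[0,0,0,-0.0137,0.029,0,140],[0,0,0,-0.0137,0.029,0,140],[0,0,0,-0.0137,0.029,0,140]]'; python3 -m creep '[[0,0,0,-0.0137,0.029,0,140],[0,0,0,-0.0137,0.029,0,140],[0,0,0,-0.0137,0.029,0,140],[0,0,0,-0.0137,0.029,0,140],[0,0,0,-0.0137,0.029,0,140]]'; python3 -m creep '[[0,0,0,-0.0137,0.029,0,140],[0,0,0,-0.0137,0.029,0,140],[0,0,0,-0.0137,0.029,0,140],[0,0,0,-0.01,0.022,0,140],[0,0,0,-0.006,0.0144,0,140]]'; python3 -m creep '[[0,0,0,0,0,0,140],[0,0,0,0,0,0,140],[0,0,0,0,0,0,140],[0,0,0,0,0,0,140],[0,0,0,0,0,0,140]]'; python3 -c "
from pic import *
go('p9',(195,110),(330,180),75,100,5,rings=[(447.5,-133.5,110,14),(447.5,-133.5,92,30)])"
```

```text
clock: 37.22
position: [629.3, 250.8, 95.8]
eef_rot: [180.0, 0.0, -0.0]
contact_force: [0.5, 0.5, -1.0]
grip_width: 49.8
clock: 37.63
position: [574.5, 134.9, 124.9]
eef_rot: [-180.0, -0.0, -0.0]
contact_force: [0.1, -0.5, -1.6]
grip_width: 49.8
clock: 38.05
position: [505.8, -10.1, 124.7]
eef_rot: [-180.0, -0.0, -0.0]
contact_force: [0.6, -0.5, -0.8]
grip_width: 49.6
clock: 38.47
position: [448.2, -134.5, 124.9]
eef_rot: [-179.9, -0.0, -0.2]
contact_force: [-0.0, -0.4, -0.5]
grip_width: 49.8
clock: 38.88
position: [449.9, -131.4, 124.1]
eef_rot: [180.0, 0.0, 0.0]
contact_force: [-0.8, -0.9, -0.7]
grip_width: 49.4
{'clock': np.float64(39.0), 'position': array([ 449.8, -131.7,  124.1]), 'contact_force': array([ 0.8,  0.7, -1.6]), 'grip_width': np.float64(50.1)}
```

View pics/p9.png

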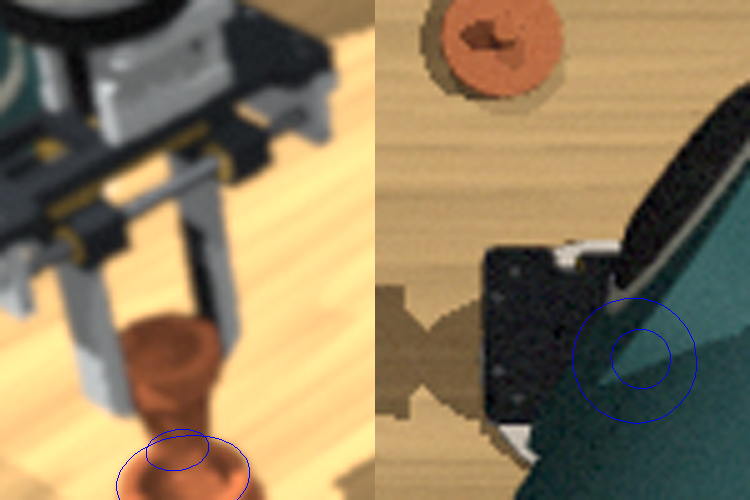

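```bash
python3 -m creep '[[0,0,0,-0.0007,0.0005,0.008,140],[0,0,0,0,0,0.01,140],[0,0,0,0,0,0.006,140],[0,0,0,0,0,0.004,140],[0,0,0,0,0,0,140]]'; python3 -m creep '[[0,0,0,0,0,0.003,140],[0,0,0,0,0,0.003,140],[0,0,0,0,0,0.003,140],[0,0,0,0,0,0.003,140],[0,0,0,0,0,0,140]]'; python3 -m creep '[[0,0,0,0,0,0.003,140],[0,0,0,0,0,0.003,140],[0,0,0,0,0,0.002,140],[0,0,0,0,0,0.001,140],[0,0,0,0,0,0,140]]'
```

```text
clock: 39.4
position: [448.3, -132.7, 95.1]
eef_rot: [180.0, 0.1, -0.0]
contact_force: [0.4, -0.7, -1.1]
grip_width: 49.6
clock: 39.82
position: [448.8, -132.5, 83.7]
eef_rot: [180.0, 0.0, -0.0]
contact_force: [-0.4, -0.6, -1.3]
grip_width: 49.3
clock: 40.23
position: [448.9, -132.7, 74.9]
eef_rot: [180.0, 0.0, -0.0]
contact_force: [0.1, -0.6, -1.2]
grip_width: 49.8
```

```bash
python3 -m creep '[[0,0,0,0,-0.0003,0.002,140],[0,0,0,0,0,0.002,140],[0,0,0,0,0,0.002,140],[0,0,0,0,0,0.0015,140],[0,0,0,0,0,0,140]]'; python3 -m creep '[[0,0,0,0,0,0.001,140],[0,0,0,0,0,0.001,140],[0,0,0,0,0,0.0005,140],[0,0,0,0,0,0,140],[0,0,0,0,0,0,140]]'
```

```text
clock: 40.65
position: [448.8, -132.3, 67.3]
eef_rot: [180.0, 0.0, -0.0]
contact_force: [-0.0, 1.2, -1.9]
grip_width: 49.6
clock: 41.07
position: [449.4, -132.5, 65.8]
eef_rot: [-180.0, -0.0, -0.0]
contact_force: [-5.4, 1.8, 23.0]
grip_width: 50.1
```

```bash
python3 -m creep '[[0,0,0,0,0,-0.0006,140],[0,0,0,0,0,-0.0002,140],[0,0,0,0,0,0,115],[0,0,0,0,0,0,80],[0,0,0,0,0,0,60]]';python3 -m creep '[[0,0,0,0,0,0,60],[0,0,0,0,0,-0.006,60],[0,0,0,0,0,-0.015,60],[0,0,0,0,0,-0.025,60],[0,0,0,0,0,-0.03,60]]'; python3 -m creep '[[0,0,0,0,0,-0.03,60],[0,0,0,0.03,0.01,0,60],[0,0,0,0.033,0.022,0,60],[0,0,0,0.033,0.022,0,60],[0,0,0,0.033,0.025,0,60]]'; python3 -m creep '[[0,0,0,0.02,0.02,0,60],[0,0,0,0.005,0.015,0,60],[0,0,0,0,0,0,60],[0,0,0,0,0,0,60],[0,0,0,0,0,0,60]]'; python3 -c "
from m2 import *
meas('small_lid',(608.5,-255.3),0)
for z in(56,59): meas('small_pot',(449,-132),z)
from pic import *
go('p10',(195,135),(345,200),75,80,5,rings=[(448.5,-132.6,76,35),(448.5,-132.6,92,30),(448.5,-132.6,108,25)])"
```

```text
clock: 41.48
position: [449.1, -132.4, 65.9]
eef_rot: [180.0, -0.0, -0.0]
contact_force: [0.5, 0.4, -0.0]
grip_width: 61.9
clock: 41.9
position: [447.9, -132.6, 142.3]
eef_rot: [180.0, 0.1, -0.1]
contact_force: [0.4, 0.2, 0.5]
grip_width: 71.9
clock: 42.32
position: [578.2, -209.6, 172.3]
eef_rot: [-179.9, -0.0, 0.1]
contact_force: [0.9, 1.4, 1.0]
grip_width: 71.8
clock: 42.73
position: [601.0, -244.7, 172.3]
eef_rot: [180.0, 0.0, -0.0]
contact_force: [0.3, -0.5, 0.8]
grip_width: 72.1
small_lid [(array([ 608. , -256.1]), np.float64(0.074))] 
small_pot [(array([ 446.4, -134.3]), np.float64(0.519))] 
small_pot [(array([ 450.1, -136.2]), np.float64(0.52))] 
{'clock': np.float64(43.4), 'position': array([ 601.3, -245.3,  172.1]), 'contact_force': array([ 0.4, -0.6,  0.6]), 'grip_width': np.float64(71.8)}
```

View pics/p10.png

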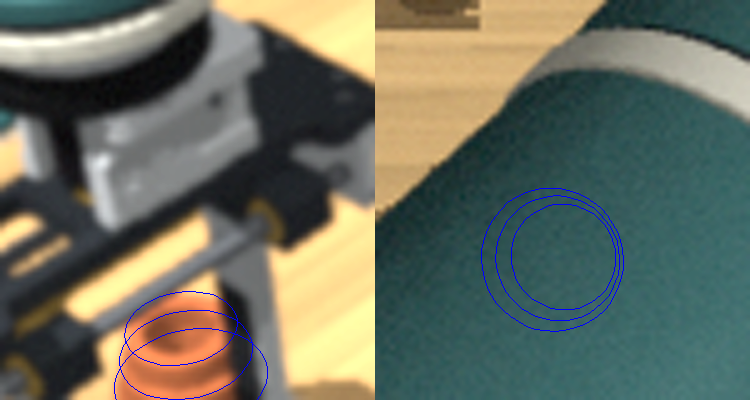

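```bash
python3 -m creep '[[0,0,0,0.0041,0.005,0.03,100],[0,0,0,0.0041,0.0047,0.035,130],[0,0,0,0,0,0.035,146],[0,0,0,0,0,0.03,146],[0,0,0,0,0,0.02,146]]'; python3 -m creep '[[0,0,0,0,0,0.007,146],[0,0,0,0,0,0.005,146],[0,0,0,0,0,0,146],[0,0,0,0,0,0,146],[0,0,0,0,0,0,146]]'
```

```text
clock: 43.85
position: [608.4, -254.5, 18.9]
eef_rot: [-180.0, 0.1, -0.0]
contact_force: [0.5, -0.3, -0.4]
grip_width: 42.4
clock: 44.27
position: [610.3, -255.4, 11.6]
eef_rot: [179.9, -0.1, -0.0]
contact_force: [0.4, 0.8, -0.1]
grip_width: 39.8
```

```bash
python3 - <<'E'
from bench import bot
from h import *
s=bot.snapshot("scene");p=bot.get_obs();print(p["clock"],p["position"],p["grip_width"])
o=(210,255)
c=np.ascontiguousarray(cv2.resize(s["color"][o[1]:o[1]+60,o[0]:o[0]+70,::-1],None,fx=9,fy=9,interpolation=2))
def dr(X,col): cv2.polylines(c,[((proj(s,X)-o+.5)*9).astype(np.int32)],True,col)
x,y,z=p["position"]
for zz,col in((33,(0,0,255)),(36,(0,255,0)),(39,(255,0,0))):
  for sy in(1,-1):
    a=y+sy*p["grip_width"]/2;b=a+sy*12.5
    dr([[x-9.5,a-2,z+zz],[x+6.5,a-2,z+zz],[x+6.5,b-2,z+zz],[x-9.5,b-2,z+zz]],col)
cv2.imwrite("pics/q1.png",c)
E
```

```text
44.3167 [ 610.23565526 -255.29573976   11.44714283] 40.29040860363044
```

View pics/q1.png

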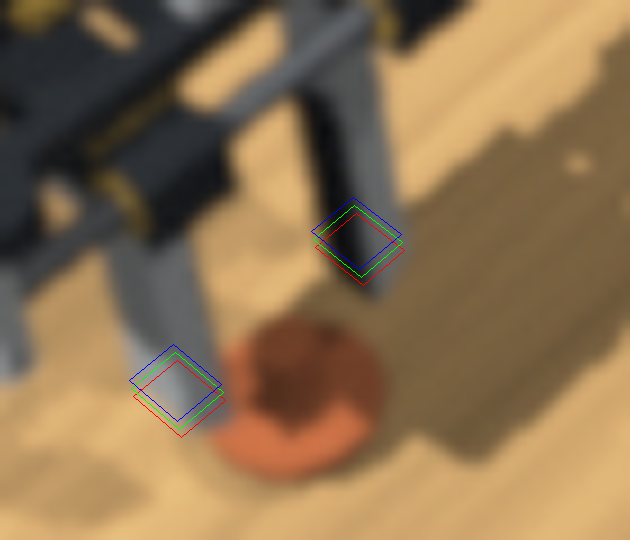

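```bash
python3 -m creep '[[0,0,0,-0.0004,0,0.007,146],[0,0,0,-0.0003,0,0.007,146],[0,0,0,0,0,0.005,146],[0,0,0,0,0,0.003,146],[0,0,0,0,0,0,146]]'; python3 -m creep '[[0,0,0,0,0,0,146],[0,0,0,0,0,0,160],[0,0,0,0,0,0,170],[0,0,0,0,0,0,180],[0,0,0,0,0,0,190]]'; python3 -m creep '[[0,0,0,0,0,0,200],[0,0,0,0,0,0,210],[0,0,0,0,0,0,220],[0,0,0,0,0,0,230],[0,0,0,0,0,0,230]]'
```

```text
clock: 44.73
position: [608.9, -254.3, -12.6]
eef_rot: [-180.0, 0.0, -0.0]
contact_force: [-0.1, 1.1, 2.1]
grip_width: 39.9
clock: 45.15
position: [608.9, -255.7, -11.6]
eef_rot: [179.9, -0.0, -0.1]
contact_force: [-0.4, -2.9, 4.8]
grip_width: 32.3
clock: 45.57
position: [608.9, -255.5, -11.6]
eef_rot: [179.9, -0.0, -0.0]
contact_force: [-0.5, -2.5, 4.5]
grip_width: 32.1
```

```bash
python3 -c "
from pic import *
go('q2',(210,265),(390,140),60,60,6)"
```

```text
{'clock': np.float64(45.7), 'position': array([ 609. , -255.6,  -11.6]), 'contact_force': array([ 1.1, -3.5,  5.2]), 'grip_width': np.float64(32.3)}
```

View pics/q2.png

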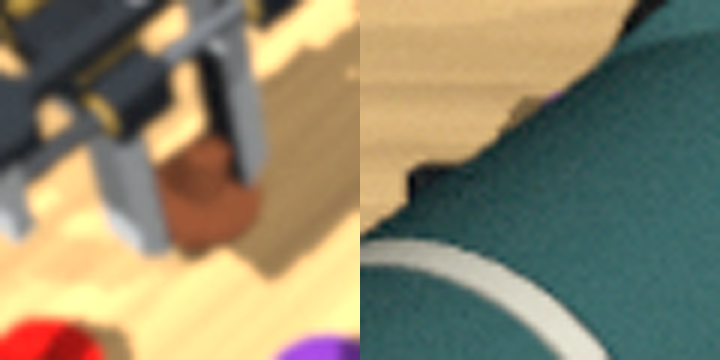

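```bash
python3 -m creep '[[0,0,0,0,0,0,215],[0,0,0,0,0,0,180],[0,0,0,0,0,0,150],[0,0,0,0,0,0,146],[0,0,0,0,0,0,146]]'; python3 -m creep '[[0,0,0,0,0,-0.005,140],[0,0,0,0,0,-0.01,140],[0,0,0,0,0,-0.01,140],[0,0,0,0,0,-0.015,140],[0,0,0,0,0,-0.02,140]]'; python3 -m creep '[[0,0,0,0,-0.02,-0.03,140],[0,0,0,0,-0.03,-0.03,140],[0,0,0,0,-0.03,-0.01,140],[0,0,0,0,-0.03,0,140],[0,0,0,0,-0.03,0,140]]';python3 -m creep '[[0,0,0,0,-0.02,0,140],[0,0,0,0,0,0,140],[0,0,0,0,0,0,140],[0,0,0,0,0,0,140],[0,0,0,0,0,0,140]]'; python3 -c "
from m2 import *
meas('small_lid',(608.5,-255.3),0)
from pic import *
go('q3',(210,275),(395,150),60,60,6,rings=[(608.5,-255.5,13,21),(608.5,-255.5,36,4)])"
```

```text
clock: 46.08
position: [608.6, -254.6, -12.2]
eef_rot: [-180.0, 0.0, -0.0]
contact_force: [0.2, -0.3, 0.3]
grip_width: 40.0
clock: 46.5
position: [608.5, -254.9, 49.2]
eef_rot: [180.0, 0.0, -0.0]
contact_force: [0.5, -0.4, -0.1]
grip_width: 43.1
clock: 46.92
position: [609.3, -114.3, 119.9]
eef_rot: [-180.0, -0.2, -0.0]
contact_force: [0.3, 0.5, 0.3]
grip_width: 42.7
clock: 47.33
position: [608.8, -97.0, 118.2]
eef_rot: [180.0, -0.0, -0.1]
contact_force: [-0.1, -0.3, -0.2]
grip_width: 42.2
small_lid [(array([ 608. , -257.7]), np.float64(0.093)), (array([ 607.7, -257.4]), np.float64(0.118))] (array([ 608. , -257.4]), np.float64(0.213))
{'clock': np.float64(47.6), 'position': array([608.8, -96. , 117.5]), 'contact_force': array([ 0.8,  0.5, -0.2]), 'grip_width': np.float64(42.3)}
```

View pics/q3.png

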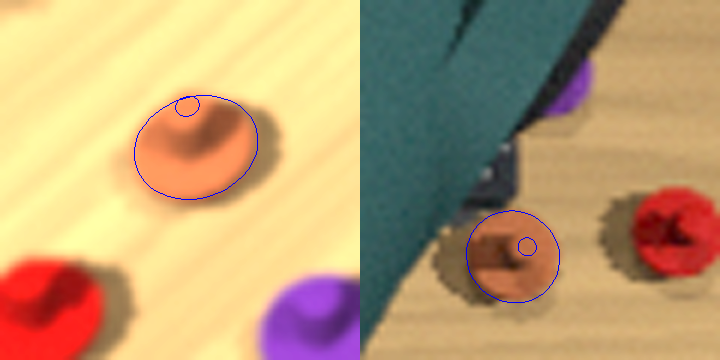

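The lid is upright and shifted about 1.5 mm, to (608, -257). This contact, and the 49.9 and 65.8 contacts at the seats, all fit a constant tip offset of about 26 mm instead of 33–36. In that case my fingertips were touching the rim below each time, and the pots dropped the last 3 mm when I let go. I check that they are really home before going on.

```bash
python3 -m creep '[[0,0,0,0,-0.02,0,140],[0,0,0,0.01,-0.03,-0.01,140],[0,0,0,0.01,-0.03,-0.01,140],[0,0,0,0.01,-0.03,-0.01,140],[0,0,0,0.01,-0.03,0,140]]';python3 -m creep '[[0,0,0,0,-0.03,0,140],[0,0,0,0,-0.03,0,140],[0,0,0,0,-0.02,0,140],[0,0,0,0,0,0,140],[0,0,0,0,0,0,140]]'; cat > chk.py <<'E'
from bench import bot
from h import *
S=bot.snapshot("scene");T=bot.snapshot("top")
for n,o in(("scene",(195,135)),("top",(345,200))):
    s=S if n=="scene" else T
    c=s["color"][o[1]:o[1]+80,o[0]:o[0]+75,::-1]
    c=cv2.resize(c,None,fx=8,fy=7.5,interpolation=2);cv2.imwrite(f"pics/k_{n}.png",c)
t=T
for l in("small_pot","middle_pot","big_pot"):
  for s in(S,T):
    for d in bot.outline_of(s,l)[:2]:
        m=d["region"];ys,xs=np.where(m);print(l,s["shot"],round(d["p"],2),xs.min(),xs.max(),ys.min(),ys.max(),m.sum())
for z in(104,108,112):
    for s in(S,T):
        q=proj(s,ring(448.8,-132.3,z,25));print(z,q.min(0).round(1),q.max(0).round(1))
E
python3 chk.py
```

```text
clock: 48.05
position: [650.0, 45.7, 149.4]
eef_rot: [180.0, -0.1, -0.0]
contact_force: [0.0, 0.1, 0.4]
grip_width: 42.3
clock: 48.47
position: [648.9, 125.4, 147.2]
eef_rot: [180.0, 0.0, 0.1]
contact_force: [0.1, -0.4, 0.6]
grip_width: 42.3
small_pot 60 0.58 219 242 194 213 405
small_pot 61 0.84 371 392 241 261 330
middle_pot 60 0.62 343 370 230 263 703
middle_pot 61 0.7 316 338 140 163 438
big_pot 60 0.89 217 248 206 237 500
big_pot 60 0.67 219 244 203 219 180
104 [220.  194.1] [242.3 209. ]
104 [371.3 240.3] [392.2 261.4]
108 [219.7 192.8] [242.1 207.6]
108 [371.6 240.2] [392.6 261.4]
112 [219.4 191.5] [241.9 206.3]
112 [371.8 240.1] [392.9 261.3]
```

View pics/k_scene.png

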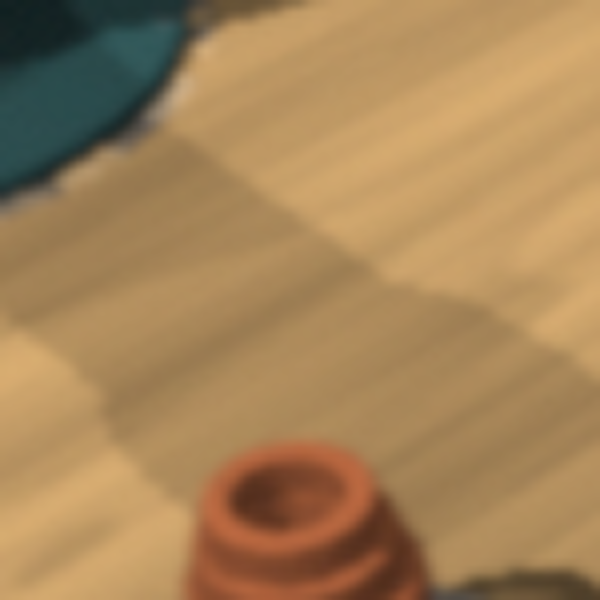

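View pics/k_top.png

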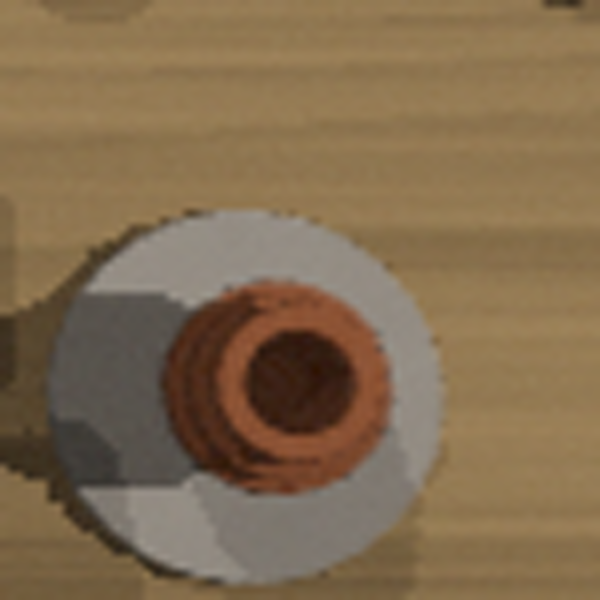

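```bash
python3 - <<'E'
from bench import bot
from h import *
s=bot.snapshot("scene")
o=(205,185);k=10
c=np.ascontiguousarray(cv2.resize(s["color"][o[1]:o[1]+60,o[0]:o[0]+55,::-1],None,fx=k,fy=k,interpolation=2))
c=np.clip(c*1.3,0,255).astype(np.uint8)
d=c.copy()
for z,r in((12,24),(60,35),(76,35),(92,30),(108,25)):
    cv2.polylines(d,[((proj(s,ring(447.7,-133.6,z,r))-o+.5)*k).astype(np.int32)],True,(255,0,0))
cv2.imwrite("pics/k2.png",cv2.resize(np.hstack([c,d]),None,fx=.72,fy=.72))
E
```

```text
(no output)
```

View pics/k2.png

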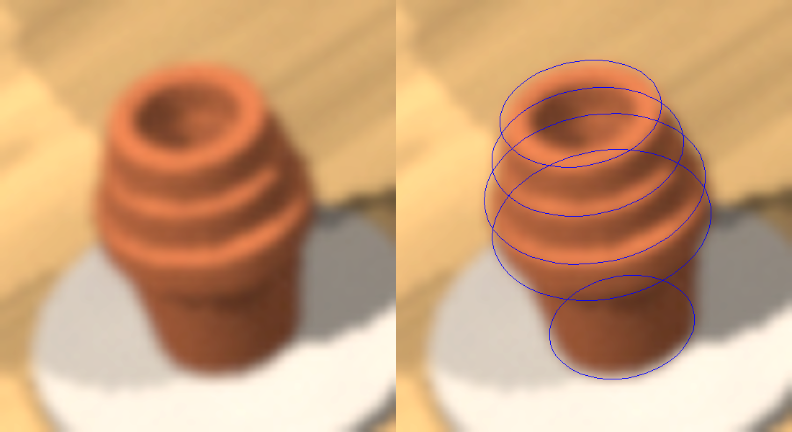

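All ring predictions match the picture (rims at z 76, 92 and 108), so the stack is home and level. Back to the lid, with the tip offset taken as 26 mm.

```bash
python3 -m creep '[[0,0,0,-0.0031,0.02,0,140],[0,0,0,-0.0031,0.031,0,140],[0,0,0,-0.0031,0.031,0,140],[0,0,0,-0.0031,0.031,0,140],[0,0,0,-0.0031,0.031,0,140]]'; python3 -m creep '[[0,0,0,-0.0031,0.031,0,140],[0,0,0,-0.0031,0.031,0,140],[0,0,0,-0.0031,0.031,0,140],[0,0,0,-0.0031,0.031,0,140],[0,0,0,-0.0031,0.031,0.01,140]]'; python3 -m creep '[[0,0,0,-0.0031,0.031,0.02,140],[0,0,0,-0.0031,0.031,0.02,140],[0,0,0,-0.0031,0.021,0.02,140],[0,0,0,0,0,0.02,140],[0,0,0,0,0,0.01,140]]';python3 -m creep '[[0,0,0,0,0,0,140],[0,0,0,0,0,0,140],[0,0,0,0,0,0,140],[0,0,0,0,0,0,140],[0,0,0,0,0,0,140]]'
```

```text
clock: 49.33
position: [633.1, -21.0, 147.6]
eef_rot: [180.0, -0.0, -0.0]
contact_force: [0.6, -0.6, -0.9]
grip_width: 42.7
clock: 49.75
position: [618.3, -176.5, 139.0]
eef_rot: [180.0, -0.1, -0.0]
contact_force: [0.6, 0.7, -0.7]
grip_width: 42.2
clock: 50.17
position: [607.0, -258.9, 45.4]
eef_rot: [180.0, 0.1, -0.2]
contact_force: [0.1, 0.4, 0.6]
grip_width: 42.1
clock: 50.58
position: [609.2, -257.2, 48.6]
eef_rot: [180.0, -0.1, 0.0]
contact_force: [-1.3, 0.5, -0.6]
grip_width: 42.5
```

```bash
python3 -m creep '[[0,0,0,-0.0006,0,0.02,140],[0,0,0,0,0,0.015,140],[0,0,0,0,0,0.01,140],[0,0,0,0,0,0.006,140],[0,0,0,0,0,0.0033,140]]'; python3 -m creep '[[0,0,0,0,0,0,140],[0,0,0,0,0,0,160],[0,0,0,0,0,0,170],[0,0,0,0,0,0,180],[0,0,0,0,0,0,190]]'; python3 -m creep '[[0,0,0,0,0,0,200],[0,0,0,0,0,0,210],[0,0,0,0,0,0,220],[0,0,0,0,0,0,235],[0,0,0,0,0,0,235]]'; python3 -m creep '[[0,0,0,0,0,0,235],[0,0,0,0,0,0,235],[0,0,0,0,0,0,235],[0,0,0,0,0,0,235],[0,0,0,0,0,0,235]]'
```

```text
clock: 51.0
position: [607.6, -257.5, -7.6]
eef_rot: [180.0, 0.1, -0.0]
contact_force: [0.8, -0.3, 0.8]
grip_width: 42.6
clock: 51.42
position: [608.2, -257.6, -6.3]
eef_rot: [180.0, -0.0, -0.0]
contact_force: [0.1, -0.2, 0.8]
grip_width: 24.8
clock: 51.83
position: [608.0, -257.5, -6.6]
eef_rot: [180.0, -0.0, -0.0]
contact_force: [-0.5, 0.6, 1.8]
grip_width: 15.2
clock: 52.25
position: [608.0, -257.6, -6.6]
eef_rot: [180.0, -0.0, -0.0]
contact_force: [-0.2, 0.8, 4.4]
grip_width: 15.1
```

```bash
python3 -m creep '[[0,0,0,0,0,0,200],[0,0,0,0,0,0,173],[0,0,0,0,0,0,173],[0,0,-6,0,0,0,173],[0,0,-7,0,0,0,173]]'; python3 -m creep '[[0,0,-7,0,0,0,173],[0,0,-7,0,0,0,173],[0,0,-7,0,0,0,173],[0,0,-7,0,0,0,173],[0,0,-7,0,0,0,173]]';python3 -m creep '[[0,0,-7,0,0,0,173],[0,0,-7,0,0,0,173],[0,0,-7,0,0,0,173],[0,0,-7,0,0,0,173],[0,0,-7,0,0,0,173]]'; python3 -m creep '[[0,0,-7,0,0,0,173],[0,0,0,0,0,0,173],[0,0,0,0,0,0,185],[0,0,0,0,0,0,195],[0,0,0,0,0,0,205]]';python3 -m creep '[[0,0,0,0,0,0,215],[0,0,0,0,0,0,225],[0,0,0,0,0,0,235],[0,0,0,0,0,0,235],[0,0,0,0,0,0,235]]';python3 -m creep '[[0,0,0,0,0,0,235],[0,0,0,0,0,0,235],[0,0,0,0,0,0,235],[0,0,0,0,0,0,235],[0,0,0,0,0,0,235]]'; python3 -m creep '[[0,0,0,0,0,-0.004,235],[0,0,0,0,0,-0.012,235],[0,0,0,0,0,-0.022,235],[0,0,0,0,0,-0.03,235],[0,0,0,0,0,-0.03,235]]'; python3 -c "
from pic import *
go('q4',(200,235),(390,140),70,80,5)"
```

```text
clock: 52.67
position: [607.8, -257.5, -7.0]
eef_rot: [180.0, 0.0, 13.2]
contact_force: [0.5, 0.4, 0.0]
grip_width: 30.0
clock: 53.08
position: [607.8, -257.6, -6.8]
eef_rot: [180.0, 0.0, 48.3]
contact_force: [0.1, 0.1, -0.1]
grip_width: 30.3
clock: 53.5
position: [607.8, -257.7, -6.8]
eef_rot: [-180.0, 0.0, 83.3]
contact_force: [-1.2, -0.1, 1.1]
grip_width: 29.8
clock: 53.92
position: [607.9, -257.6, -6.8]
eef_rot: [-180.0, 0.0, 89.8]
contact_force: [-0.5, 0.2, 0.3]
grip_width: 19.7
clock: 54.33
position: [607.9, -257.6, -6.7]
eef_rot: [-180.0, 0.0, 90.0]
contact_force: [-0.3, 0.2, -0.4]
grip_width: 14.9
clock: 54.75
position: [607.9, -257.6, -6.7]
eef_rot: [180.0, 0.0, 90.0]
contact_force: [-0.4, 0.3, -0.4]
grip_width: 15.1
clock: 55.17
position: [607.5, -257.6, 93.1]
eef_rot: [-180.0, 0.0, 90.0]
contact_force: [0.6, -0.6, 0.4]
grip_width: 14.8
{'clock': np.float64(55.3), 'position': array([ 610.3, -259. ,   97.3]), 'contact_force': array([-0.3, -0.3, -0.8]), 'grip_width': np.float64(14.8)}
```

View pics/q4.png

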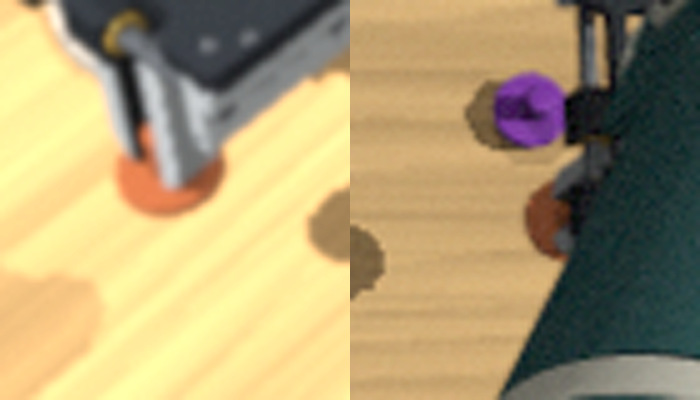

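```bash
python3 -m creep '[[0,0,0,0,0,-0.015,235],[0,0,0,0,0,-0.01,235],[0,0,0,0.008,-0.01,-0.005,235],[0,0,0,0.016,-0.021,0,235],[0,0,0,0.02,-0.025,0,235]]'; python3 -m creep '[[0,0,0,0.022,-0.028,0,235],[0,0,0,0.022,-0.028,0,235],[0,0,0,0.02,-0.024,0,235],[0,0,0,0.012,-0.016,0,235],[0,0,0,0.005,-0.007,0,235]]'; python3 -m creep '[[0,0,0,0,0,0,235],[0,0,0,0,0,0,235],[0,0,0,0,0,0,235],[0,0,0,0,0,0,235],[0,0,0,0,0,0,235]]'
```

```text
clock: 55.68
position: [551.7, -214.1, 121.7]
eef_rot: [179.9, 0.1, 89.9]
contact_force: [-0.2, 0.4, -0.4]
grip_width: 15.6
clock: 56.1
position: [447.3, -130.8, 121.6]
eef_rot: [180.0, -0.1, 90.0]
contact_force: [0.3, -0.8, -0.6]
grip_width: 15.4
clock: 56.52
position: [449.4, -133.2, 121.1]
eef_rot: [-180.0, 0.1, 89.9]
contact_force: [0.3, 0.0, -0.2]
grip_width: 15.0
```

```bash
python3 -m creep '[[0,0,0,0.0008,-0.0003,0.005,235],[0,0,0,0,0,0.003,235],[0,0,0,0,0,0.002,235],[0,0,0,0,0,0,235],[0,0,0,0,0,0,235]]'; python3 -c "
from pic import *
go('q5',(200,135),(340,190),60,70,6,rings=[(447.5,-133.5,117.5,11.7),(447.5,-133.5,108,16.5),(447.5,-133.5,130.5,21)])"
```

```text
clock: 56.93
position: [448.6, -131.8, 111.0]
eef_rot: [-180.0, 0.0, 90.0]
contact_force: [0.1, -0.5, -1.3]
grip_width: 15.2
{'clock': np.float64(57.0), 'position': array([ 448.7, -131.7,  111.3]), 'contact_force': array([ 0.3,  1. , -0.2]), 'grip_width': np.float64(14.9)}
```

View pics/q5.png

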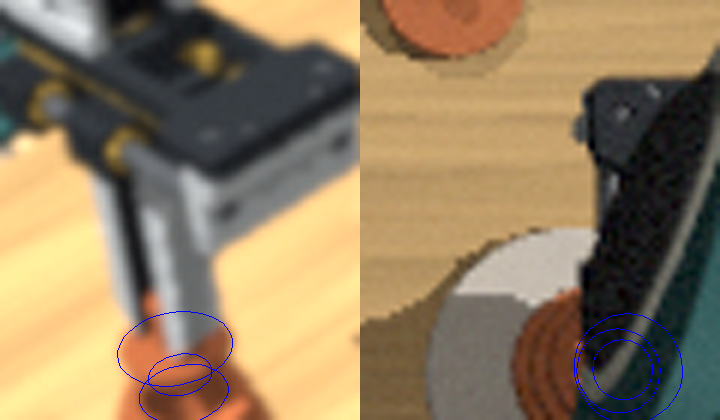

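```bash
python3 -m creep '[[0,0,0,-0.0005,0.0003,0.003,235],[0,0,0,0,0,0.003,235],[0,0,0,0,0,0.002,235],[0,0,0,0,0,0.001,235],[0,0,0,0,0,0,235]]'; python3 -m creep '[[0,0,0,0,0,0.002,235],[0,0,0,0,0,0.002,235],[0,0,0,0,0,0.001,235],[0,0,0,0,0,0.001,235],[0,0,0,0,0,0,235]]'
```

```text
clock: 57.45
position: [448.8, -132.2, 101.9]
eef_rot: [-180.0, 0.0, 90.0]
contact_force: [1.4, -0.2, -0.6]
grip_width: 15.4
clock: 57.87
position: [448.9, -132.2, 96.1]
eef_rot: [-180.0, 0.0, 90.0]
contact_force: [0.1, -0.3, 0.2]
grip_width: 15.4
```

```bash
python3 -m creep '[[0,0,0,0,0,0.001,235],[0,0,0,0,0,0.001,235],[0,0,0,0,0,0.001,235],[0,0,0,0,0,0,235],[0,0,0,0,0,0,235]]'; python3 -m creep '[[0,0,0,0,0,0.0005,235],[0,0,0,0,0,0.0005,235],[0,0,0,0,0,0,235],[0,0,0,0,0,0,235],[0,0,0,0,0,0,235]]'
```

```text
clock: 58.28
position: [448.9, -132.2, 93.2]
eef_rot: [-180.0, 0.0, 90.0]
contact_force: [0.2, -0.4, -0.8]
grip_width: 15.7
clock: 58.7
position: [449.0, -132.2, 92.3]
eef_rot: [180.0, 0.0, 90.0]
contact_force: [-0.1, 0.0, -0.6]
grip_width: 15.2
```

```bash
python3 -m creep '[[0,0,0,0,0,0.0004,235],[0,0,0,0,0,0.0003,235],[0,0,0,0,0,0,235],[0,0,0,0,0,0,235],[0,0,0,0,0,0,235]]'; python3 -m creep '[[0,0,0,0,0,0.0004,235],[0,0,0,0,0,0,235],[0,0,0,0,0,0,235],[0,0,0,0,0,0,235],[0,0,0,0,0,0,235]]'
```

```text
clock: 59.12
position: [449.0, -132.2, 91.5]
eef_rot: [180.0, 0.0, 90.0]
contact_force: [-0.3, 0.4, -0.5]
grip_width: 15.2
clock: 59.53
position: [449.0, -132.2, 91.1]
eef_rot: [180.0, 0.0, 90.0]
contact_force: [0.3, -0.1, -0.7]
grip_width: 15.3
```

```bash
python3 -m creep '[[0,0,0,0,0,0.0004,235],[0,0,0,0,0,0,235],[0,0,0,0,0,0,235],[0,0,0,0,0,0,235],[0,0,0,0,0,0,235]]'
```

```text
clock: 59.95
position: [449.1, -132.2, 91.0]
eef_rot: [180.0, 0.0, 90.0]
contact_force: [-1.8, 0.4, 6.9]
grip_width: 15.4
```

The lid seated at 91.0, where 91.3 was predicted. Back off 0.3 mm, release, retreat and check.

```bash
python3 -m creep '[[0,0,0,0,0,-0.0003,235],[0,0,0,0,0,0,225],[0,0,0,0,0,0,200],[0,0,0,0,0,0,180],[0,0,0,0,0,0,180]]'; python3 -m creep '[[0,0,0,0,0,-0.004,180],[0,0,0,0,0,-0.01,180],[0,0,0,0,0,-0.02,180],[0,0,0,0,0,-0.03,180],[0,0,0,0,0,-0.02,180]]';python3 -m creep '[[0,0,0,0.02,0.015,0,180],[0,0,0,0.03,0.02,0,180],[0,0,0,0.03,0.025,0,180],[0,0,0,0.03,0.025,0,180],[0,0,0,0.03,0.025,0,180]]'; python3 -m creep '[[0,0,0,0.03,0.025,0,180],[0,0,0,0.03,0.025,0,180],[0,0,0,0.03,0.015,0,180],[0,0,0,0.02,0,0,180],[0,0,0,0,0,0,180]]'; python3 - <<'E'
from bench import bot
from h import *
for n,o in(("scene",(205,170)),("top",(350,215))):
    s=bot.snapshot(n);k=8
    cv2.imwrite(f"pics/f_{n}.png",s["color"][:,:,::-1])
    c=np.ascontiguousarray(cv2.resize(s["color"][o[1]:o[1]+70,o[0]:o[0]+50,::-1],None,fx=k,fy=k,interpolation=2))
    c=np.clip(c*1.3,0,255).astype(np.uint8);d=c.copy()
    b=(447.7,-133.6) if n=="scene" else (449.3,-131.2)
    for z,r in((12,24),(76,35),(92,30),(108,25),(114,21),(134,4)):
        cv2.polylines(d,[((proj(s,ring(*b,z,r))-o+.5)*k).astype(np.int32)],True,(255,0,0))
    cv2.imwrite(f"pics/fin_{n}.png",np.hstack([c,d]))
E
```

```text
clock: 60.37
position: [449.0, -132.2, 91.0]
eef_rot: [180.0, 0.0, 90.0]
contact_force: [-0.5, -0.5, 1.0]
grip_width: 27.0
clock: 60.78
position: [449.2, -132.7, 177.8]
eef_rot: [179.9, 0.0, 89.9]
contact_force: [0.6, 0.3, 0.4]
grip_width: 27.5
clock: 61.2
position: [560.1, 9.5, 176.2]
eef_rot: [179.9, -0.0, 90.0]
contact_force: [0.1, -1.7, -0.3]
grip_width: 27.0
clock: 61.62
position: [624.2, 123.0, 175.1]
eef_rot: [-180.0, -0.0, 90.3]
contact_force: [-0.1, 0.4, 0.2]
grip_width: 27.4
```

View pics/fin_scene.png

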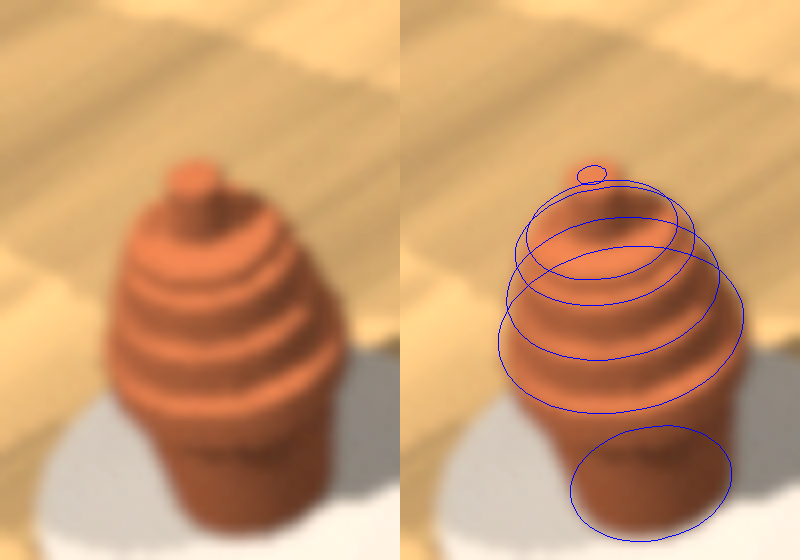

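View pics/fin_top.png

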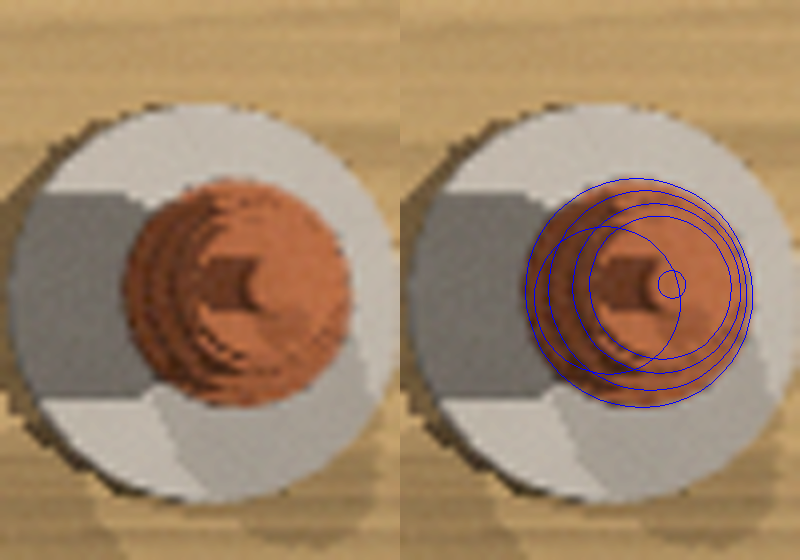

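View pics/f_top.png

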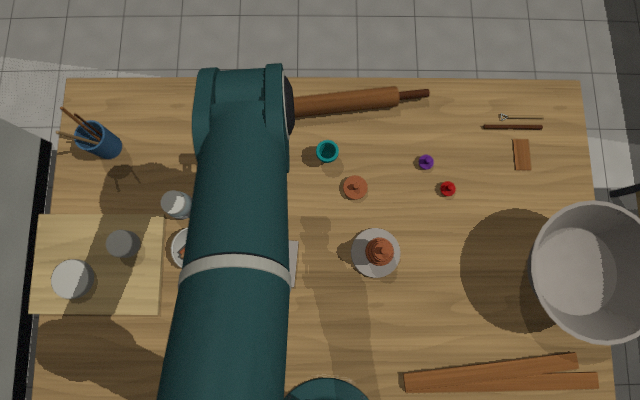

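The full stack is home and level: all rims and the flange match the predicted rings, with the knob at scene (229,192) and top (379,251). The wide lid, turquoise pot, purple and red lids, jar and bowl are where they were. Handing in.

```bash
python3 -c "
from bench import bot
print(bot.get_obs()['clock']);print(bot.job_done())"
```

```text
61.7167
the job is handed in; nothing more can be done
None
```

The stack is built on the round bat in the order asked: big pot, middle pot, small pot, then the small lid. I handed it in at 61.7 s, with the gripper open and clear of everything.

**Final checks:** in both cameras the rims, flange and knob match the predicted fully-home outlines. The pot sits within about 1 mm of the bat's centre. The turquoise pot, the red and purple lids, the wide lid and the slip jar had not moved in the last top view. The arm partly hid the bowl there, but it had not been approached.

**What went wrong or disagreed on the way:**
- **Fingertip height:** the fingertips sat about 26 mm higher than the reported TCP; my first estimate from the pictures was 33–36 mm. This caused one empty first grip on the big pot and one bad grip on the small lid's flange. The lid moved about 2 mm and was gripped again.
- **Last 3 mm of nesting:** the middle and small pots stopped about 3 mm high, probably because the fingertips touched the rim below. They dropped home when released, and later pictures confirmed it.
- **Middle pot width:** its collar measured 58 mm instead of 60 at one angle. I set it down and gripped it again with the same reading; I took the collar to be slightly faceted.
- **Network outlines:** some of the outline fits on the partly hidden pots were poor or missing. For those I relied on outlines drawn from the camera calibration.

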